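# Pack the fitter's kit on the shop counter

## Robot

A 7-joint arm with a two-finger parallel gripper is mounted at the origin on the work surface. World frame = base frame: x ahead of the robot, y to its left, z up, the work surface at z = 0. Lengths are in m, angles in degrees, forces in N, time in s.
With the tool pointing down it reaches from about 0.425 to 0.8 m from the base axis. Payload 8.3 kg.
Tool frame: the origin (TCP) lies at the very end of the fingers, on their centre line; the grasp point (between the pads) lies r.grip_depth behind it (r.grip_depth is the distance from the TCP to the grasp point, in m); z points along the fingers, y is the direction in which the jaws open and shut (so a half turn about z gives the same grasp; the last joint's range is limited). The gripper opens to 85 mm and grips with 20 to 120 N. Pads are 22 mm wide; open, the fingers measure 114 mm over their backs; the gripper's body (76 mm by 85 mm) begins 54 mm behind the grasp point. The pads swing forward as they close: fully open they stand 13 mm farther back than shut.
Start: joints at [68.474, 21.967, 0.94, 78.501, -0.361, 79.538, -2.664], TCP at [0.192, -0.595, 0.231] pointing down, gripper open.
Joint ranges: [-169.22, 169.22], [-14.56, 117.87], [-87.37, 89.26], [10.42, 133.3], [-82.24, 262.24], [0.94, 117.77], [-172.7, 172.7]. Speed limits (degrees/s): [136.94, 136.94, 172.46, 172.46, 180, 180, 180].

## Interface

Orientations are given as a 3x3 rotation matrix whose columns are the frame's x, y, z axes.
In Python, from rig import r gives the robot as it stands. The module is installed in compiled form; this text tells all that it offers.
- The arm moves only by the tool carry_out, never from a script. Its argument "increments" is a list of rows, each a list of 2 entries, a list of its own where there are three numbers: the shift along the world's x, y, z in units of 25 mm (1.0 is 25 mm), then the turn, a rotation vector about the world's x, y, z in units of 6 degrees (1.0 is 6 degrees). A call has 1 to 5 rows; each row shifts and turns the commanded pose from where the row before left it; what a row does not reach is not made up. A row lasts 1/12 s, in which the tool goes at most 41.7 mm and 7.16 degrees, less where a joint would pass 70% of its speed; a pose out of reach is approached as far as the arm can. A call is refused whole if a number of a shift passes 1 or a number of a turn 1, either way. A call with a gripper value outside its range is refused whole. "claw" is the opening, from 0 (shut) to 1 (fully open), set as the call begins (left out, the last holds). The fingers move at their own pace and stop on an object; "squeeze" is the grip in N (left out, the last holds). Time passes only in rows, so rows that do not move let the fingers close. It gives the time, the measured TCP pose, the force and the opening at its end, in the units of the state.
- r.sense(): the state, without advancing time (a new reading comes with each control period).
- r.read_camera(name): name is "side" or "top" or "wrist"; returns (picture, depth): 420x560x3 uint8, blue, green, red; 420x560 float32, m along the optical axis (not along the pixel's ray), 0 where there is no reading.
- r.camera_info(name): a dict with "camera_matrix" (3x3 intrinsics, pixels), "R" (3x3) and "t" (3): a world point X has camera coordinates R X + t; the wrist camera has in their place "hand_eye" (4x4, takes a point from camera to tool coordinates, whose origin is the TCP and whose axes are the flange's). Camera axes: x right, y down, z forward; pixel columns grow to the right and rows downward; lengths in m; the calibration is good to about 2 mm. A picture is of the moment at which its call begins: read the wrist's pose just before it. camera_info takes no time and is no camera call.
- r.close_job(): hands the job in, once; it reports no verdict.
The state is a dict: "clock": time; "joint_pos": joint angles; "dq": joint speeds; "tau": joint torques, N m; "tool_pos": TCP position; "eef_rot": TCP orientation; "wrist_force": force on the tool from outside, world axes, zero at the start; "ft_torque": the same for the moment, N m; "width": opening from 0.0 (shut) to 1.0 (fully open).
Only numpy, scipy, OpenCV 4.12 (cv2) and the standard library are available. Lean on these libraries where they do the work, as an engineer would, in place of code of your own. Each camera call takes 0.05 s, during which the arm holds its last target.

## Task

Pack up the fitter's kit on the counter. Every spares box, its lid shut, and the angle rule, folded fully closed, must lie in a pocket of its own in the black case, down on the pocket floor: boxes lid up in the two wide pockets, the rule in the long narrow one. Stand the containers (tub, tin, jar, pot) upright in the divided crate, one to a cell; some of these things may be missing today, and the other goods on the counter are not to be disturbed.

Things in the scene. Friction and masses are not known exactly. Their poses are not given: they have to be found in the camera images.
- box1_mid (a point): A grey spares box with a hinged lid, 104 long (its y) x 58 wide (x) x 36 mm high when shut; 0.28 kg, lid 40 g. Lower part 26 high; lid a flat slab 9 thick. This point: centre of the shut box, 18 mm above its underside; z up. The hinge runs along the long +x edge, 29 mm from the centre, 26 mm above the underside; the open lid stands up (84 mm above the table), leaning to +x. May be absent.
- box1_lid (a joint): Angle of that box's lid: 0 = shut flat, pi/2 = standing upright, larger = leaning back beyond the hinge (stop at 2.2). Slight friction: it stays where it is near upright; pushed well over, it falls or can be pressed shut. No catch.
- box2_mid (a point): Another grey spares box with a hinged lid, 104 long (its y) x 58 wide (x) x 36 mm high when shut; 0.28 kg, lid 40 g. Lower part 26 high; lid a flat slab 9 thick. This point: centre of the shut box, 18 mm above its underside; z up. The hinge runs along the long +x edge, 29 mm from the centre, 26 mm above the underside; the open lid stands up (84 mm above the table), leaning to +x. May be absent.
- box2_lid (a joint): Angle of that box's lid: 0 = shut flat, pi/2 = standing upright, larger = leaning back beyond the hinge (stop at 2.2). Slight friction: it stays where it is near upright; pushed well over, it falls or can be pressed shut. No catch.
- rule_mid (a point): A folding aluminium angle rule lying flat: two arms, each 147 x 12 wide x 24 mm high, hinged at one end about a vertical pin (26 mm round knuckle); 0.19 kg. Closed: arms side by side, 160 x 26 x 24 mm. This point is the centre of the CLOSED rule, 12 mm up, and moves with the first arm, which lies at y = 1 to 13 mm; x along it, away from the hinge. May be absent.
- rule_pivot (a point): The hinge of the rule, 12 mm above its underside: 67 mm from rule_mid along its -x; same axes as rule_mid.
- rule_arm (a joint): Angle between the rule's arms: 0 = closed, arms parallel; the second arm swings open towards the first arm's -y side (clockwise from above). Light friction, no spring; squeezing both arms together across the V, some 35 to 45 mm from the hinge, folds it.
- pocket_rule (a point): The centre of the floor of the long narrow pocket of the black storage case, for the closed rule: 180 mm along its x, 52 mm along its y; floor 4 mm above the table, walls 16 mm above the table. The rule may point either way. The case is fixed, 196 x 224 mm, its own 5 mm thick lid is fixed open, flat beyond it.
- pocket_near (a point): The centre of the floor of a pocket of the black storage case for one spares box; pocket 82 mm along its x, 130 mm along its y, so the box's long side goes along y (either way round). The floor is 4 mm above the table; the case's walls and ribs stand 16 mm above the table. This is the one nearer the robot.
- pocket_far (a point): The centre of the floor of a pocket of the black storage case for one spares box; pocket 82 mm along its x, 130 mm along its y, so the box's long side goes along y (either way round). The floor is 4 mm above the table; the case's walls and ribs stand 16 mm above the table. This is the one farther from the robot.
- tub_mid (a point): A white plastic tub of jointing paste, a plain upright cylinder 60 across x 62 mm high, 0.16 kg; this point is its centre, 31 mm up; z along its axis. May be absent.
- tin_mid (a point): A plain steel tin, an upright cylinder 54 across x 70 mm high, 0.2 kg; this point is its centre, 35 mm up. May be absent.
- jar_mid (a point): An amber jar with a black cap, an upright cylinder 48 across x 66 mm high, 0.15 kg; this point is its centre, 33 mm up. May be absent.
- pot_mid (a point): A grey plastic pot with a white cap, an upright cylinder 52 across x 64 mm high, 0.15 kg; this point is its centre, 32 mm up. May be absent.
- cell0 (a point): The centre of the floor of one of the four cells of the low plywood crate (2 x 2 cells, each 66 x 66 mm inside, sides along the point's x and y; floor 4 mm above the table, walls 4 mm thick, 35 mm above the table; cell centres 70 mm apart).
- cell1 (a point): The centre of the floor of one of the four cells of the low plywood crate (2 x 2 cells, each 66 x 66 mm inside, sides along the point's x and y; floor 4 mm above the table, walls 4 mm thick, 35 mm above the table; cell centres 70 mm apart).
- cell2 (a point): The centre of the floor of one of the four cells of the low plywood crate (2 x 2 cells, each 66 x 66 mm inside, sides along the point's x and y; floor 4 mm above the table, walls 4 mm thick, 35 mm above the table; cell centres 70 mm apart).
- cell3 (a point): The centre of the floor of one of the four cells of the low plywood crate (2 x 2 cells, each 66 x 66 mm inside, sides along the point's x and y; floor 4 mm above the table, walls 4 mm thick, 35 mm above the table; cell centres 70 mm apart).
- regulator: Bystander: a brass pressure regulator, 120 x 80 x 56 mm, not to be disturbed. Origin under its centre.
- tape_roll: Bystander: a white ring-shaped roll of thread tape, 60 across x 20 mm. Origin under its centre.
- gauge: Bystander: a round pressure gauge lying face up, 64 across x 24 mm, its stub towards -x. Origin under its centre.
- gate_valve: Bystander: a brass gate valve with a dark hand wheel on top, 80 x 52 x 66 mm. Origin under its centre.
- coupling: Bystander: a steel pipe coupling, an upright cylinder 40 across x 36 mm high. Origin under its centre.
There are look-alikes about, which are no part of the job. What is shaped like the part that bears box2_mid but purple or red is not meant.

How it is judged (in metres and radians):
At the end, for the whole second after the job is handed in: Boxes and rule closed (under 0.1 rad) and flat on the floor of their pockets: within 20 mm of its centre, 0.2 rad of its direction, 8 mm of its floor; boxes lid up. Containers upright (0.15 rad), each on the floor of a cell: within 24 mm of its centre, 8 mm of its floor (value of joint each of box1_lid, box2_lid, rule_arm below 0.1 rad and ((horizontal distance between box1_mid and pocket_near below 0.02 m and angle between the y axis of box1_mid and the y axis of pocket_near, either way round below 0.2 rad and z of box1_mid in the frame of pocket_near below 0.026 m and angle between box1_mid's own z axis and vertical below 0.1 rad) or (horizontal distance between box1_mid and pocket_far below 0.02 m and angle between the y axis of box1_mid and the y axis of pocket_far, either way round below 0.2 rad and z of box1_mid in the frame of pocket_far below 0.026 m and angle between box1_mid's own z axis and vertical below 0.1 rad)) and ((horizontal distance between box2_mid and pocket_near below 0.02 m and angle between the y axis of box2_mid and the y axis of pocket_near, either way round below 0.2 rad and z of box2_mid in the frame of pocket_near below 0.026 m and angle between box2_mid's own z axis and vertical below 0.1 rad) or (horizontal distance between box2_mid and pocket_far below 0.02 m and angle between the y axis of box2_mid and the y axis of pocket_far, either way round below 0.2 rad and z of box2_mid in the frame of pocket_far below 0.026 m and angle between box2_mid's own z axis and vertical below 0.1 rad)) and horizontal distance between rule_mid and pocket_rule below 0.02 m and angle between the x axis of rule_mid and the x axis of pocket_rule, either way round below 0.2 rad and z of rule_mid in the frame of pocket_rule below 0.02 m and angle between each of tub_mid, tin_mid, jar_mid, pot_mid's own z axis and vertical below 0.15 rad and ((horizontal distance between tub_mid and cell0 below 0.024 m and z of tub_mid in the frame of cell0 below 0.039 m) or (horizontal distance between tub_mid and cell1 below 0.024 m and z of tub_mid in the frame of cell1 below 0.039 m) or (horizontal distance between tub_mid and cell2 below 0.024 m and z of tub_mid in the frame of cell2 below 0.039 m) or (horizontal distance between tub_mid and cell3 below 0.024 m and z of tub_mid in the frame of cell3 below 0.039 m)) and ((horizontal distance between tin_mid and cell0 below 0.024 m and z of tin_mid in the frame of cell0 below 0.043 m) or (horizontal distance between tin_mid and cell1 below 0.024 m and z of tin_mid in the frame of cell1 below 0.043 m) or (horizontal distance between tin_mid and cell2 below 0.024 m and z of tin_mid in the frame of cell2 below 0.043 m) or (horizontal distance between tin_mid and cell3 below 0.024 m and z of tin_mid in the frame of cell3 below 0.043 m)) and ((horizontal distance between jar_mid and cell0 below 0.024 m and z of jar_mid in the frame of cell0 below 0.041 m) or (horizontal distance between jar_mid and cell1 below 0.024 m and z of jar_mid in the frame of cell1 below 0.041 m) or (horizontal distance between jar_mid and cell2 below 0.024 m and z of jar_mid in the frame of cell2 below 0.041 m) or (horizontal distance between jar_mid and cell3 below 0.024 m and z of jar_mid in the frame of cell3 below 0.041 m)) and ((horizontal distance between pot_mid and cell0 below 0.024 m and z of pot_mid in the frame of cell0 below 0.04 m) or (horizontal distance between pot_mid and cell1 below 0.024 m and z of pot_mid in the frame of cell1 below 0.04 m) or (horizontal distance between pot_mid and cell2 below 0.024 m and z of pot_mid in the frame of cell2 below 0.04 m) or (horizontal distance between pot_mid and cell3 below 0.024 m and z of pot_mid in the frame of cell3 below 0.04 m))); the robot touches nothing.
It fails at once if the regulator is moved more than 5 cm or tipped (distance of regulator from where it was at the start of the episode above 0.05 m or angle between regulator's own z axis and vertical above 0.6 rad).
It fails at once if the tape roll is moved more than 5 cm or tipped (distance of tape_roll from where it was at the start of the episode above 0.05 m or angle between tape_roll's own z axis and vertical above 0.6 rad).
It fails at once if the gauge is moved more than 5 cm or tipped (distance of gauge from where it was at the start of the episode above 0.05 m or angle between gauge's own z axis and vertical above 0.6 rad).
It fails at once if the gate valve is moved more than 5 cm or tipped (distance of gate_valve from where it was at the start of the episode above 0.05 m or angle between gate_valve's own z axis and vertical above 0.6 rad).
It fails at once if the coupling is moved more than 5 cm or tipped (distance of coupling from where it was at the start of the episode above 0.05 m or angle between coupling's own z axis and vertical above 0.6 rad).
Of box1, box2, rule only 2 to 3 are there at a start; the rules pass over those that are not, and their reading is None.
Of tub, tin, jar, pot only 3 to 4 are there at a start; the rules pass over those that are not, and their reading is None.
At some moment in a run one of box1, box2, rule may be knocked a few centimetres aside while the robot is not near it.
It also fails if it takes over 210 s, if anything falls off the work surface, if the arm or the gripper's body presses on something with over 40 N, if the wrist force passes 120 N, or if a joint passes its speed limit or range.

## Working session

There is one attempt and no reset: what is moved stays moved. The work goes in short steps, Python scripts to look and compute and a tool call to move; the robot and the scene stay as the last step left them, time stands still between calls to the robot, and variables do not carry over. Pictures are saved under pics/ and viewed, and the job is handed in when it is done.

Besides the shell and the picture viewer there is one more tool, called after "Emit:" as a command line: name --argument value ..., lists and objects as JSON in quotes. carry_out: Moves the arm, as the interface text tells. Its arguments: {"type":"object","properties":{"increments":{"type":"array","items":{"type":"array"}},"claw":{"type":"number"},"squeeze":{"type":"number"}},"required":["increments"]}

```bash
mkdir -p pics; ls; python3 - <<'E'
from rig import r
import cv2,numpy as np
np.set_printoptions(precision=4,suppress=True)
s=r.sense(); print(s, r.grip_depth)
for n in ["side","top","wrist"]:
    p,d=r.read_camera(n); cv2.imwrite(f"pics/{n}0.png",p); np.save(f"{n}0.npy",d)
    print(n,r.camera_info(n))
E
```

```text
pics
{'clock': 0.0, 'joint_pos': array([68.4736, 22.0151,  0.9389, 78.561 , -0.3616, 79.5387, -2.6635]), 'dq': array([-0.0566, -0.0072,  0.0234, -0.0265, -0.0683,  0.1945, -0.056 ]), 'tau': array([ -0.0003, -62.7614,   0.8433, -37.1822,   0.0162,   0.0142,
        -0.    ]), 'tool_pos': array([ 0.1922, -0.5942,  0.2303]), 'eef_rot': array([[ 0.9515,  0.3078, -0.0006],
       [ 0.3078, -0.9515,  0.0019],
       [-0.    , -0.002 , -1.    ]]), 'wrist_force': array([-0.1377,  0.5315, -0.0602]), 'ft_torque': array([-0.001 ,  0.0502,  0.0391]), 'width': 0.9977491894335019} 0.0187
side {'camera_matrix': array([[538.2484,   0.    , 276.1338],
       [  0.    , 538.2484, 208.8356],
       [  0.    ,   0.    ,   1.    ]]), 'R': array([[-0.8948, -0.4465,  0.0082],
       [-0.2943,  0.5759, -0.7627],
       [ 0.3358, -0.6849, -0.6467]]), 't': array([0.3915, 0.2496, 1.1604])}
top {'camera_matrix': array([[390.7333,   0.    , 274.5352],
       [  0.    , 390.7333, 216.7902],
       [  0.    ,   0.    ,   1.    ]]), 'R': array([[ 0.0191, -0.9998, -0.0049],
       [-0.9885, -0.0181, -0.1503],
       [ 0.1501,  0.0077, -0.9886]]), 't': array([-0.0929,  0.5028,  1.1345])}
wrist {'camera_matrix': array([[324.9058,   0.    , 282.672 ],
       [  0.    , 324.9058, 205.5774],
       [  0.    ,   0.    ,   1.    ]]), 'hand_eye': array([[ 0.0013, -0.9481, -0.3179,  0.0827],
       [ 1.    ,  0.0015, -0.0004, -0.0003],
       [ 0.0008, -0.3179,  0.9481, -0.1428],
       [ 0.    ,  0.    ,  0.    ,  1.    ]])}
```

View pics/top0.png

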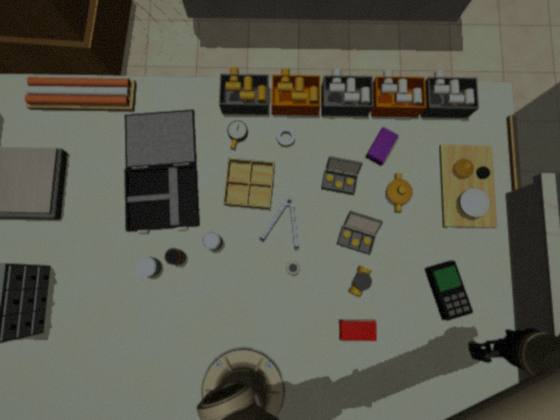

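View pics/side0.png

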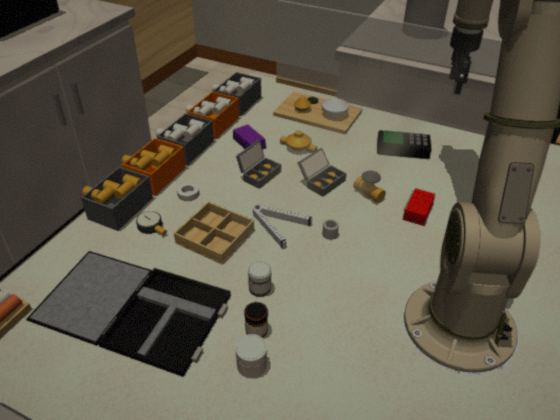

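View pics/wrist0.png

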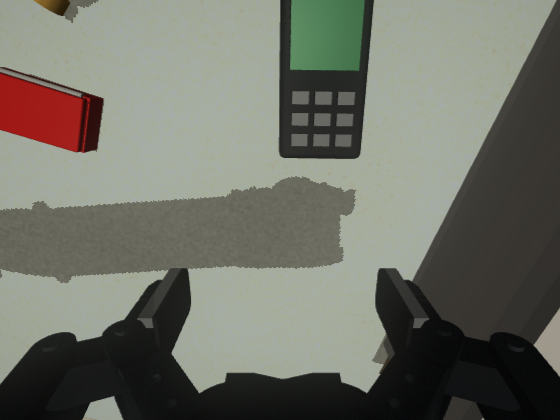

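```bash
cat > h.py <<'E'
from rig import r
import cv2,numpy as np
np.set_printoptions(precision=4,suppress=True)
def cloud(n,d=None,info=None,pose=None):
    i=info or r.camera_info(n); K=i["camera_matrix"]
    v,u=np.mgrid[0:420,0:560]
    P=np.stack([(u-K[0,2])/K[0,0]*d,(v-K[1,2])/K[1,1]*d,d],-1)
    if n=="wrist":
        T=i["hand_eye"]; P=P@T[:3,:3].T+T[:3,3]
        return P@pose[1].T+pose[0]
    return (P-i["t"])@i["R"]   # R^T (P-t)
def look(n,tag):
    s=r.sense(); p,d=r.read_camera(n)
    cv2.imwrite(f"pics/{tag}.png",p); W=cloud(n,d,pose=(s["tool_pos"],s["eef_rot"]))
    W[d==0]=np.nan
    np.save(f"{tag}.npy",W); return p,W
def crop(tag,x0,y0,x1,y1,k,out,gain=1.6):
    p=cv2.imread(f"pics/{tag}.png")[y0:y1,x0:x1]
    p=cv2.resize(p,None,fx=k,fy=k,interpolation=cv2.INTER_CUBIC)
    p=cv2.convertScaleAbs(p,alpha=gain)
    # grid ticks
    for x in range((x0+9)//10*10,x1,10): 
        cv2.line(p,(int((x-x0)*k),0),(int((x-x0)*k),6),(0,255,255),1)
        if x%20==0: cv2.putText(p,str(x),(int((x-x0)*k),18),0,.4,(0,0,255),1)
    for y in range((y0+9)//10*10,y1,10):
        cv2.line(p,(0,int((y-y0)*k)),(6,int((y-y0)*k)),(0,255,255),1)
        if y%20==0: cv2.putText(p,str(y),(8,int((y-y0)*k)+4),0,.4,(0,0,255),1)
    cv2.imwrite(f"pics/{out}.png",p)
E
python3 - <<'E'
from h import *
for n in ["top","side"]:
    d=np.load(n+"0.npy"); W=cloud(n,d); W[d==0]=np.nan; np.save(n+"0W.npy",W)
crop("top0",110,100,310,290,4,"c1"); crop("top0",250,120,430,310,4,"c2")
W=np.load("top0W.npy")
print(W[380,150],W[300,250],W[185,249])
# height map raster
H=np.full((400,700),np.nan)
for W in (np.load("side0W.npy"),np.load("top0W.npy")):
    q=W.reshape(-1,3); q=q[np.isfinite(q).all(1)]
    print(np.nanmedian(q[abs(q[:,2])<.01][:,2]))
E
```

```text
[ 0.022   0.271  -0.0002] [ 0.2562 -0.0143 -0.0007] [ 0.6047 -0.0027  0.0207]
0.0021418842715765773
-0.0015143087864539551
```

View pics/c1.png

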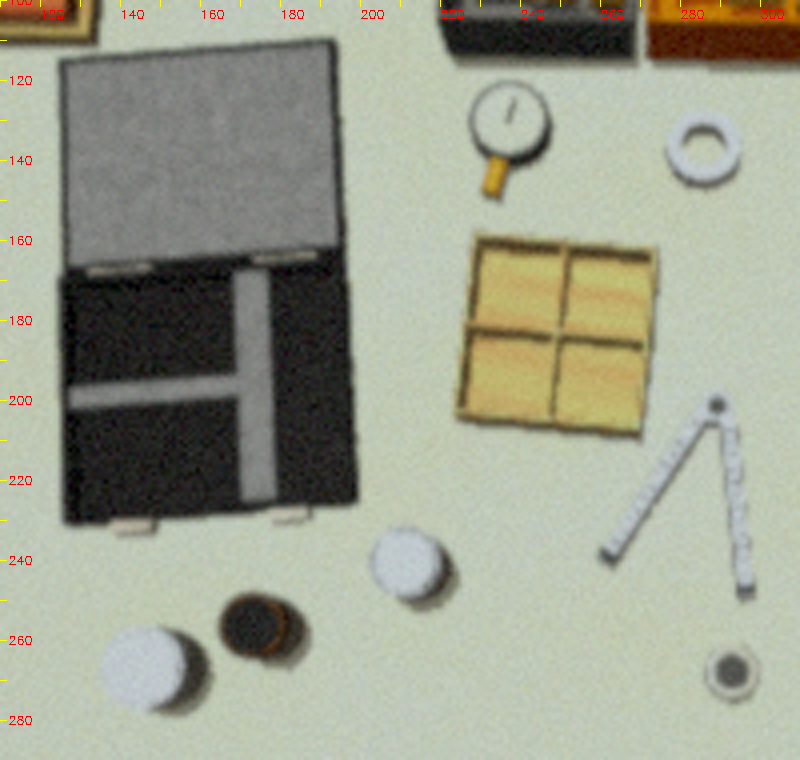

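View pics/c2.png

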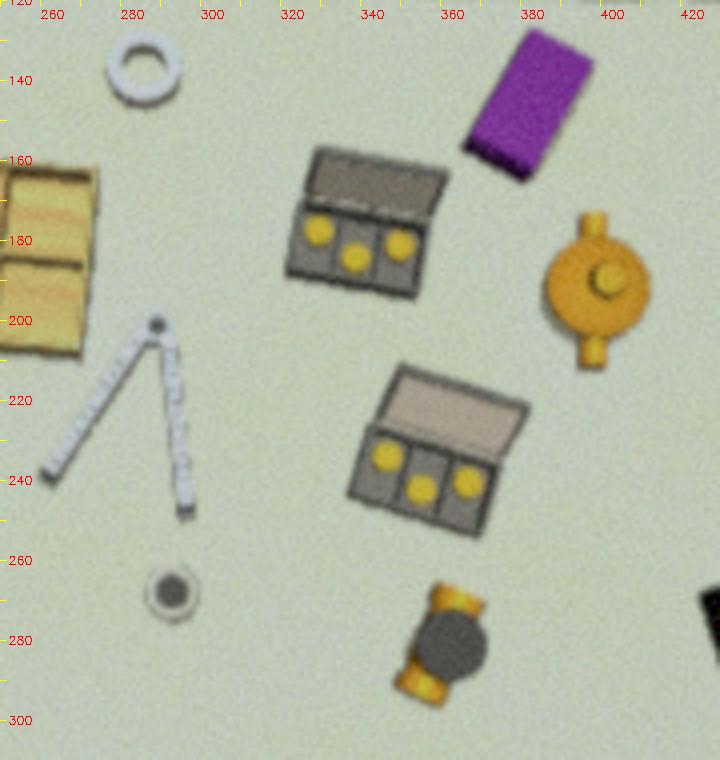

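```bash
cat >> h.py <<'E'
def pw(n,u,v,z,pose=None):
    i=r.camera_info(n);K=i["camera_matrix"]
    ray=np.array([(u-K[0,2])/K[0,0],(v-K[1,2])/K[1,1],1.])
    if n=="wrist":
        T=i["hand_eye"]; c=pose[1]@T[:3,3]+pose[0]; w=pose[1]@T[:3,:3]@ray
    else: c=-i["R"].T@i["t"]; w=i["R"].T@ray
    return c+w*(z-c[2])/w[2]
E
python3 - <<'E'
from h import *
T=lambda u,v,z:pw("top",u,v,z)[:2]
print("case corners z16",[T(*p,.016) for p in [(126.5,169),(196.5,162),(199.5,225.5),(126.5,230.5)]])
print("rib T long (x-dir) ends",[T(*p,.016) for p in [(173,167),(178,225)]], "rib y-dir",[T(*p,.016) for p in [(127,199.5),(170,195.5)]])
print("crate corners z35",[T(*p,.035) for p in [(229,159),(274,162.5),(270,209),(224,204.5)]])
print("crate cross",T(249,184.5,.035))
print("tub",T(145,267,.062),"jar",T(173,256,.066),"pot",T(211,241,.064))
print("rule knuckle",T(289,201.5,.024),"ends",T(262.5,240,.024),T(296,249,.024))
print("b1 low",[T(*p,.026) for p in [(322,189),(353.5,194.5),(357,176),(327,171.5)]])
print("b2 low",[T(*p,.026) for p in [(337.5,244),(369.5,254),(374.5,236),(343,226.5)]])
for nm,(u,v) in dict(gauge=(236,131),tape=(285,137),coup=(293,268),valve=(362,281),reg=(399,192),tub=(145,267)).items(): print(nm,T(u,v,.03))
W=np.load("top0W.npy")
for nm,(u,v) in dict(tub=(145,267),jar=(173,256),pot=(211,241),coup=(287,266),b1lid=(341,165),b2lid=(362,222),purple=(382,145),b1in=(350,187)).items(): print(nm,np.nanmedian(W[v-2:v+3,u-2:u+3],(0,1)))
E
```

```text
case corners z16 [array([0.6501, 0.3814]), array([0.6765, 0.1639]), array([0.4767, 0.145 ]), array([0.4573, 0.3668])]
rib T long (x-dir) ends [array([0.6591, 0.2366]), array([0.477 , 0.2107])] rib y-dir [array([0.5533, 0.3725]), array([0.5683, 0.2405])]
crate corners z35 [array([0.6822, 0.0602]), array([ 0.6735, -0.0786]), array([ 0.5284, -0.0693]), array([0.5397, 0.0701])]
crate cross [ 0.6029 -0.0037]
tub [0.3474 0.2873] jar [0.3803 0.2072] pot [0.4259 0.0997]
rule knuckle [ 0.5546 -0.1266] ends [ 0.4352 -0.0485] [ 0.4101 -0.1495]
b1 low [array([ 0.5949, -0.227 ]), array([ 0.5795, -0.3232]), array([ 0.6378, -0.3346]), array([ 0.6504, -0.2424])]
b2 low [array([ 0.4272, -0.2736]), array([ 0.3991, -0.3688]), array([ 0.4534, -0.3847]), array([ 0.4804, -0.2904])]
gauge [0.7746 0.0422]
tape [ 0.7577 -0.1112]
coup [ 0.3533 -0.141 ]
valve [ 0.3192 -0.3444]
reg [ 0.5889 -0.4608]
tub [0.3479 0.298 ]
tub [0.3474 0.2875 0.0604]
jar [0.3804 0.2076 0.0645]
pot [0.426  0.1001 0.0629]
coup [ 0.3587 -0.123   0.0336]
b1lid [ 0.6634 -0.28    0.0554]
b2lid [ 0.4917 -0.3423  0.0513]
purple [ 0.7355 -0.4113  0.0342]
b1in [ 0.6083 -0.3175  0.002 ]
```

Emit:
carry_out --increments '[[[0.9,0.65,-0.2],[0,0,0.6]],[[0.9,0.65,-0.2],[0,0,0.6]],[[0.9,0.65,-0.2],[0,0,0.6]],[[0.9,0.65,-0.2],[0,0,0.6]],[[0.9,0.65,-0.2],[0,0,0.6]]]' --claw 0

```text
clock: 0.57
tool_pos: [0.3057, -0.5124, 0.2058]
eef_rot: [[0.808, 0.589, -0.0], [0.589, -0.808, 0.001], [0.0, -0.001, -1.0]]
wrist_force: [-0.2, -1.1, 0.0]
width: 0.302
```

Emit:
carry_out --increments '[[[0.9,0.65,-0.2],[0,0,0.6]],[[0.9,0.65,-0.2],[0,0,0.6]],[[0.9,0.65,-0.2],[0,0,0.6]],[[0.9,0.65,-0.2],[0,0,0.6]],[[0.9,0.65,-0.2],[0,0,0.6]]]'

```text
clock: 0.98
tool_pos: [0.4182, -0.4311, 0.1808]
eef_rot: [[0.586, 0.81, -0.0], [0.81, -0.586, 0.0], [0.0, -0.001, -1.0]]
wrist_force: [0.5, -1.3, 0.5]
width: 0.0
```

```bash
python3 - <<'E'
from h import *
look("wrist","w1"); s=r.sense(); np.savez("w1p.npz",p=s["tool_pos"],R=s["eef_rot"])
E
```

```text
(no output)
```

View pics/w1.png

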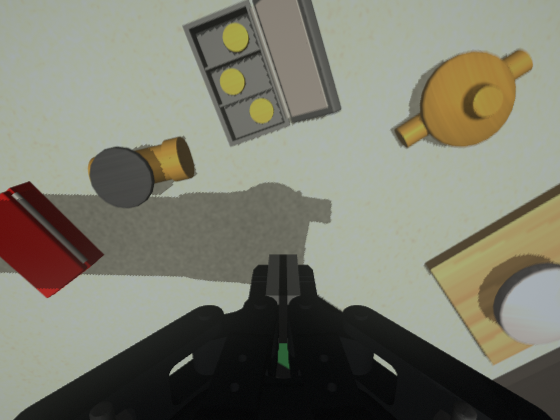

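```bash
python3 - <<'E'
from h import *
z=np.load("w1p.npz"); P=(z["p"],z["R"])
a=[pw("wrist",*q,.026,P)[:2] for q in [(184,27),(231,146),(289,123),(248,2)]]
print(a); a=np.array(a); d=a[0]-a[1]; print(np.degrees(np.arctan2(-d[0],d[1])),np.linalg.norm(d),np.linalg.norm(a[2]-a[1]), (a[0]+a[2])/2)
W=np.load("w1.npy"); print(W[100,315],W[60,300],W[5,310])
print(pw("wrist",462,98,.056,P))
E
```

```text
[array([ 0.4371, -0.2668]), array([ 0.4092, -0.3648]), array([ 0.4638, -0.3784]), array([ 0.4905, -0.2826])]
-15.907777555070385 0.1019257963666251 0.05628214708535886 [ 0.4504 -0.3226]
[ 0.4857 -0.3807  0.0595] [ 0.4925 -0.3506  0.0587] [ 0.517  -0.3267  0.0683]
[ 0.5856 -0.4383  0.056 ]
```

```bash
python3 - <<'E'
from h import *
z=np.load("w1p.npz"); P=(z["p"],z["R"])
print(P[0], r.sense()["tool_pos"])
W=np.load("w1.npy");T=np.load("top0W.npy")
print("reg knob wrist",W[100,488],W[100,440],pw("wrist",488,100,.056,P)); print("top",T[189,401],T[194,392],pw("top",402,189.5,.056))
print("valve wrist",W[178,122],"top",T[281,362])
print("box cylinder(yellow mid) wrist",W[82,231],pw("wrist",231,82,.02,P),"top",T[242,355],pw("top",355,242,.02))
print("red corner", pw("wrist",48,297,.0,P))
E
```

```text
[ 0.4238 -0.4253  0.1797] [ 0.4238 -0.4253  0.1797]
reg knob wrist [ 0.5953 -0.4598  0.0568] [ 0.5727 -0.4437  0.0357] [ 0.6015 -0.4513  0.056 ]
top [ 0.5934 -0.4603  0.0515] [ 0.5821 -0.4391  0.0309] [ 0.5909 -0.4618  0.056 ]
valve wrist [ 0.3241 -0.3384  0.066 ] top [ 0.3195 -0.3368  0.0653]
box cylinder(yellow mid) wrist [ 0.4367 -0.327   0.0144] [ 0.442  -0.3212  0.02  ] top [ 0.4354 -0.3285  0.0133] [ 0.4348 -0.3272  0.02  ]
red corner [ 0.1241 -0.3805  0.    ]
```

Emit:
carry_out --increments '[[[0.9,0.5,0],[0,0,0.65]],[[0.9,0.5,0],[0,0,0.65]],[[0.9,0.5,-0.6],[0,0,0.65]],[[0.9,0.6,-1],[0,0,0.65]],[[0.7,0.6,-1],[0,0,0.65]]]'

```text
clock: 1.45
tool_pos: [0.5268, -0.3641, 0.1162]
eef_rot: [[0.282, 0.959, 0.002], [0.959, -0.282, -0.001], [-0.0, 0.002, -1.0]]
wrist_force: [0.6, 0.0, 0.8]
width: 0.005
```

Emit:
carry_out --increments '[[[0,0,-1],[0,0,0]],[[0,0,-1],[0,0,0]],[[-0.5,0.15,0],[0,0,0]],[[-0.7,0.2,0],[0,0,0]]]'

```text
clock: 1.78
tool_pos: [0.4953, -0.3549, 0.0641]
eef_rot: [[0.284, 0.959, -0.001], [0.959, -0.284, 0.002], [0.002, -0.001, -1.0]]
wrist_force: [3.5, -1.4, 4.6]
width: -0.002
```

Emit:
carry_out --increments '[[[-0.6,0.2,0],[0,0,0]],[[-0.6,0.2,0],[0,0,0]],[[-0.6,0.2,0],[0,0,0]],[[-0.6,0.2,0],[0,0,0]]]'

```text
clock: 2.12
tool_pos: [0.4342, -0.3358, 0.0663]
eef_rot: [[0.286, 0.958, 0.0], [0.958, -0.286, -0.0], [-0.0, 0.0, -1.0]]
wrist_force: [0.3, -0.9, 0.2]
width: -0.001
```

```bash
python3 - <<'E'
from h import *
look("side","s1"); crop("s1",200,100,420,250,3.6,"s1c")
E
```

```text
(no output)
```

View pics/s1c.png

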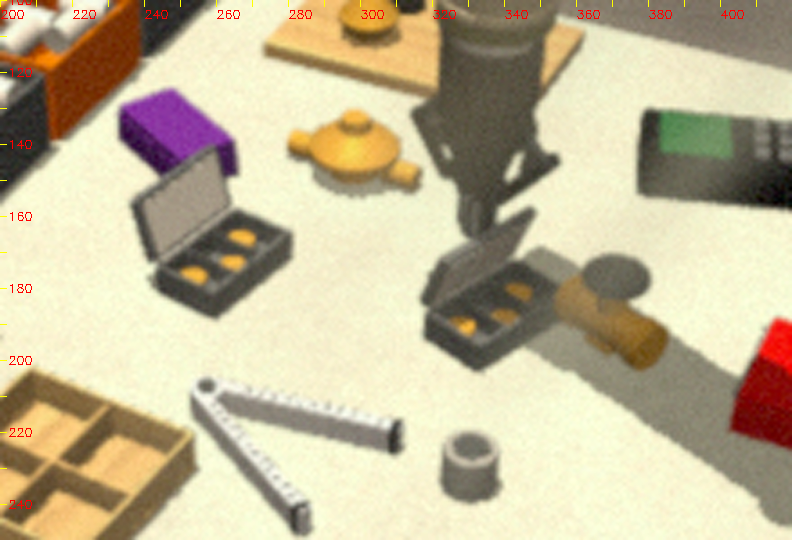

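Emit:
carry_out --increments '[[[-0.5,0.1,-0.2],[0,0,0]],[[-0.4,0.1,-0.4],[0,0,0]],[[0,0,-0.4],[0,0,0]],[[0,0,-0.2],[0,0,0]]]'

```text
clock: 2.5
tool_pos: [0.4116, -0.331, 0.0354]
eef_rot: [[0.286, 0.958, -0.001], [0.958, -0.286, 0.0], [0.0, -0.002, -1.0]]
wrist_force: [-16.9, 6.6, 56.4]
width: -0.003
```

Emit:
carry_out --increments '[[[0,0,0.8],[0,0,0]],[[0,0,1],[0,0,0.2]],[[0.9,0.1,1],[0,0,0.2]],[[1,0.1,0.6],[0,0,0.2]],[[1,0.1,0.2],[0,0,0.2]]]'

```text
clock: 2.92
tool_pos: [0.4877, -0.3244, 0.1295]
eef_rot: [[0.204, 0.979, 0.004], [0.979, -0.204, -0.003], [-0.002, 0.005, -1.0]]
wrist_force: [2.1, -0.2, 0.5]
width: -0.0
```

Emit:
carry_out --increments '[[[1,0.1,0],[0,0,0.2]],[[1,0.1,0],[0,0,0.2]],[[1,0.1,0],[0,0,0.1]],[[1,0.1,0],[0,0,0]],[[1,0.1,0],[0,0,0]]]'

```text
clock: 3.33
tool_pos: [0.6117, -0.3105, 0.1255]
eef_rot: [[0.153, 0.988, -0.0], [0.988, -0.153, 0.001], [0.001, -0.0, -1.0]]
wrist_force: [0.4, -0.2, 0.2]
width: 0.001
```

Emit:
carry_out --increments '[[[1,0.2,0],[0,0,0]],[[1,0.2,0],[0,0,0]],[[1,0.2,0],[0,0,0]],[[1,0.1,-0.4],[0,0,0]]]'

```text
clock: 3.67
tool_pos: [0.7129, -0.2924, 0.1177]
eef_rot: [[0.152, 0.988, 0.003], [0.988, -0.152, -0.0], [0.0, 0.003, -1.0]]
wrist_force: [0.5, -0.3, 0.9]
width: 0.002
```

Emit:
carry_out --increments '[[[0,0,-1],[0,0,0]],[[0,0,-1.0],[0,0,0]],[[-0.6,0.1,0],[0,0,0]],[[-0.6,0.1,0],[0,0,0]],[[-0.6,0.1,0],[0,0,0]]]'

```text
clock: 4.08
tool_pos: [0.6647, -0.2849, 0.0639]
eef_rot: [[0.152, 0.988, -0.002], [0.988, -0.152, 0.002], [0.001, -0.002, -1.0]]
wrist_force: [0.5, -0.6, 0.3]
width: -0.003
```

Emit:
carry_out --increments '[[[-0.6,0.1,0],[0,0,0]],[[-0.6,0.1,0],[0,0,0]],[[-0.6,0.1,0],[0,0,0]],[[-0.5,0.1,0],[0,0,0]],[[-0.5,0.1,-0.2],[0,0,0]]]'

```text
clock: 4.5
tool_pos: [0.5955, -0.2733, 0.0616]
eef_rot: [[0.153, 0.988, 0.001], [0.988, -0.153, -0.0], [0.0, 0.001, -1.0]]
wrist_force: [0.6, 0.4, -0.2]
width: 0.0
```

Emit:
carry_out --increments '[[[-0.4,0,-0.4],[0,0,0]],[[0,0,-0.4],[0,0,0]],[[0,0,-0.1],[0,0,0]]]'

```text
clock: 4.75
tool_pos: [0.5842, -0.2732, 0.0364]
eef_rot: [[0.153, 0.988, -0.003], [0.988, -0.153, 0.001], [0.001, -0.003, -1.0]]
wrist_force: [-0.0, 0.7, -0.7]
width: -0.001
```

Emit:
carry_out --increments '[[[0,0,0.5],[0,0,0]],[[0,-0.5,1],[0,0,0]],[[0.2,-0.9,1],[0,0,0]],[[0.3,-0.8,1],[0,0,0]],[[0,0,0],[0,0,0]]]' --claw 1

```text
clock: 5.17
tool_pos: [0.6008, -0.3348, 0.134]
eef_rot: [[0.157, 0.988, 0.009], [0.988, -0.157, -0.007], [-0.005, 0.01, -1.0]]
wrist_force: [-0.8, -0.4, 1.7]
width: 0.707
```

```bash
cat >> h.py <<'E'
def lookw(tag):
    s=r.sense(); p,d=r.read_camera("wrist")
    s2=r.sense(); print("moved",s2["tool_pos"]-s["tool_pos"])
    cv2.imwrite(f"pics/{tag}.png",p); W=cloud("wrist",d,pose=(s["tool_pos"],s["eef_rot"])); W[d==0]=np.nan
    np.save(f"{tag}.npy",W); np.savez(tag+"p.npz",p=s["tool_pos"],R=s["eef_rot"]); return p,W
def P(tag):
    z=np.load(tag+"p.npz"); return (z["p"],z["R"])
E
python3 - <<'E'
from h import *
lookw("w2"); look("top","t2"); crop("t2",240,120,430,310,4,"t2c")
E
```

```text
moved [-0.0007  0.0027 -0.0028]
```

View pics/w2.png

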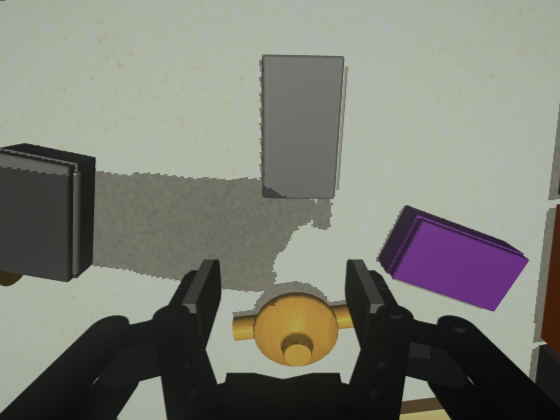

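View pics/t2c.png

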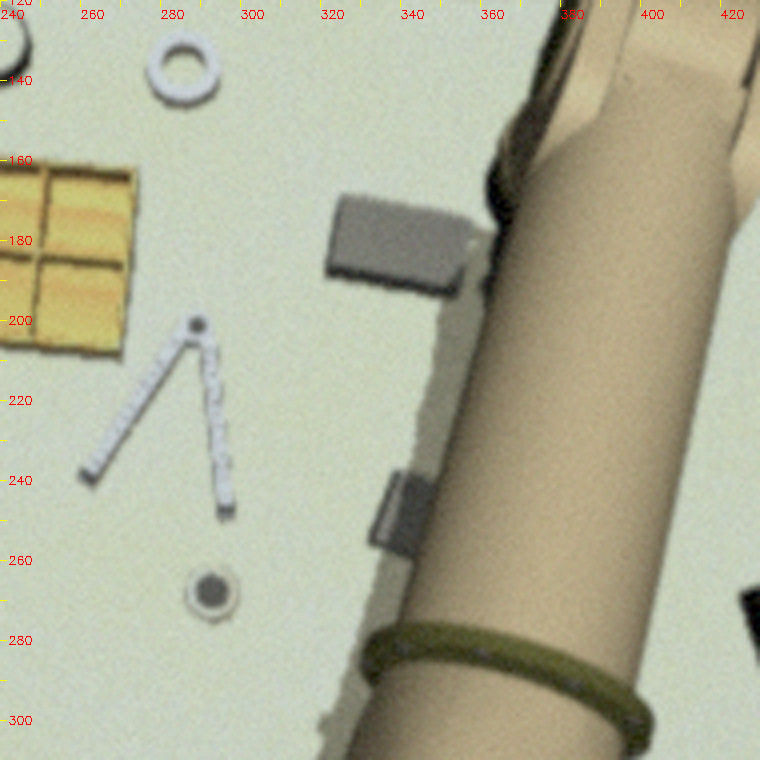

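```bash
cat >> h.py <<'E'
def rect(tag,x,y,rad,z0,z1):
    W=np.load(tag+".npy").reshape(-1,3); W=W[np.isfinite(W).all(1)]
    m=(np.hypot(W[:,0]-x,W[:,1]-y)<rad)&(W[:,2]>z0)&(W[:,2]<z1); q=W[m]
    c,sz,a=cv2.minAreaRect((q[:,:2]*1000).astype(np.float32))
    if sz[0]>sz[1]: sz=sz[::-1]; a+=90
    # a+90 = dir of long side
    L=(a+90)%180
    print(tag,"n",len(q),"c",np.array(c)/1000,"mean",q.mean(0),"size",np.array(sz),"long dir deg",L,"z",np.percentile(q[:,2],[5,50,95]))
E
python3 - <<'E'
from h import *
rect("w2",.61,-.28,.08,.03,.05); rect("t2",.61,-.28,.08,.028,.05)
Q=P("w2"); a=np.array([pw("wrist",*q,.036,Q)[:2] for q in [(261,56),(343,57),(335,198),(263,197)]]); print(a,a.mean(0))
E
```

```text
w2 n 11114 c [ 0.6259 -0.2802] mean [ 0.6253 -0.2761  0.036 ] size [ 59.0893 102.3625] long dir deg 80.37358856201172 z [0.0348 0.0361 0.0372]
t2 n 614 c [ 0.6237 -0.2812] mean [ 0.6231 -0.2809  0.0338] size [ 59.3584 102.2881] long dir deg 79.92387390136719 z [0.0297 0.0338 0.0377]
[[ 0.6049 -0.226 ]
 [ 0.6596 -0.2352]
 [ 0.6438 -0.334 ]
 [ 0.5888 -0.3243]] [ 0.6243 -0.2799]
```

```bash
cat > st.py <<'E'
from h import *
s=r.sense(); R=s["eef_rot"]; print(s["clock"],s["tool_pos"],"jaw deg",np.degrees(np.arctan2(R[1,1],R[0,1])),s["wrist_force"],s["width"])
E
python3 st.py
```

```text
5.2667 [ 0.5991 -0.3296  0.1287] jaw deg -8.857765677251502 [ 0.0007  1.0303 -0.7635] 0.870725899555585
```

Emit:
carry_out --increments '[[[0.5,1,0],[0,0,-0.1]],[[0.54,1,-0.8],[0,0,-0.1]],[[0,0,-1],[0,0,0]],[[0,0,-1],[0,0,0]],[[0,0,-0.8],[0,0,0]]]'

```text
clock: 5.68
tool_pos: [0.6232, -0.2753, 0.0338]
eef_rot: [[0.17, 0.985, -0.002], [0.985, -0.17, 0.002], [0.002, -0.003, -1.0]]
wrist_force: [-0.4, -0.3, 0.1]
width: 1.004
```

Emit:
carry_out --increments '[[[0,0,-0.9],[0,0,0]],[[0,0,0],[0,0,0]]]'

```text
clock: 5.85
tool_pos: [0.6201, -0.2754, 0.0077]
eef_rot: [[0.171, 0.985, -0.009], [0.985, -0.171, 0.005], [0.003, -0.009, -1.0]]
wrist_force: [-2.0, 0.8, -0.8]
width: 1.002
```

Emit:
carry_out --increments '[[[0.2,-0.15,0.25],[0,0,0]],[[0,0,0],[0,0,0]],[[0,0,0],[0,0,0]],[[0,0,0],[0,0,0]],[[0,0,0],[0,0,0]]]' --claw 0 --squeeze 40

```text
clock: 6.27
tool_pos: [0.6304, -0.2827, 0.0232]
eef_rot: [[0.173, 0.985, 0.005], [0.985, -0.173, -0.002], [-0.001, 0.005, -1.0]]
wrist_force: [-0.4, 0.6, 6.2]
width: 0.64
```

Emit:
carry_out --increments '[[[0,0,0],[0,0,0]],[[0,0,0],[0,0,0]],[[0,0,-0.3],[0,0,0]],[[0,0,0],[0,0,0]]]' --claw 0.85

```text
clock: 6.6
tool_pos: [0.6276, -0.2819, 0.0111]
eef_rot: [[0.173, 0.985, -0.002], [0.985, -0.173, 0.001], [0.0, -0.002, -1.0]]
wrist_force: [-0.4, 0.3, -0.8]
width: 0.846
```

```bash
python3 st.py
```

```text
6.6 [ 0.6276 -0.2819  0.0111] jaw deg -9.973601901621606 [-0.4063  0.345  -0.8301] 0.8464308838588208
```

Emit:
carry_out --increments '[[[0,0,0.05],[0,0,0]],[[0,0,0],[0,0,0]],[[0,0,0],[0,0,0]],[[0,0,0],[0,0,0]],[[0,0,0],[0,0,0]]]' --claw 0

```text
clock: 7.02
tool_pos: [0.6284, -0.2821, 0.0138]
eef_rot: [[0.173, 0.985, -0.0], [0.985, -0.173, 0.0], [0.0, -0.0, -1.0]]
wrist_force: [1.2, -0.3, 0.4]
width: 0.662
```

Emit:
carry_out --increments '[[[0,0,0.7],[0,0,0]],[[0,0,1],[0,0,0]],[[0,0.5,1],[0,0,0]],[[-0.05,0.8,1],[0,0,0]],[[-0.1,1,0.6],[0,0,0]]]'

```text
clock: 7.43
tool_pos: [0.6249, -0.2265, 0.1236]
eef_rot: [[0.177, 0.984, 0.002], [0.984, -0.177, -0.002], [-0.001, 0.002, -1.0]]
wrist_force: [1.3, -0.6, -2.3]
width: 0.661
```

Emit:
carry_out --increments '[[[-0.1,1,0.2],[0,0,0.5]],[[-0.1,1,0],[0,0,0.5]],[[-0.1,1,0],[0,0,0.5]],[[-0.1,1,0],[0,0,0.5]],[[-0.1,1,0],[0,0,0.5]]]'

```text
clock: 7.85
tool_pos: [0.6114, -0.0982, 0.1258]
eef_rot: [[-0.091, 0.996, -0.001], [0.996, 0.091, -0.0], [0.0, -0.001, -1.0]]
wrist_force: [-0.1, -0.4, -2.5]
width: 0.665
```

Emit:
carry_out --increments '[[[-0.1,1,0],[0,0,0.2]],[[-0.1,1,0],[0,0,0]],[[-0.1,1,0],[0,0,0]],[[-0.1,1,0.5],[0,0,0]],[[-0.1,1,0.5],[0,0,0]]]'

```text
clock: 8.27
tool_pos: [0.5982, 0.0271, 0.1503]
eef_rot: [[-0.11, 0.994, -0.003], [0.994, 0.11, -0.0], [0.0, -0.003, -1.0]]
wrist_force: [0.5, -0.1, -2.4]
width: 0.662
```

Emit:
carry_out --increments '[[[-0.1,1,0.5],[0,0,0]],[[0,1,0.5],[0,0,0]],[[0,0.5,0],[0,0,0]],[[0,0,0],[0,0,0]],[[0,0,0],[0,0,0]]]'

```text
clock: 8.68
tool_pos: [0.5967, 0.0885, 0.1753]
eef_rot: [[-0.111, 0.994, -0.001], [0.994, 0.111, -0.0], [-0.0, -0.001, -1.0]]
wrist_force: [-0.2, -1.9, -3.3]
width: 0.658
```

```bash
python3 st.py; python3 -c "
from h import *
lookw('w3'); crop('w3',0,0,560,420,1.4,'w3c')"
```

```text
8.6833 [0.5967 0.0885 0.1753] jaw deg 6.360330062549012 [-0.2163 -1.9143 -3.3096] 0.6578399729682093
moved [ 0.0001 -0.0016 -0.0003]
```

View pics/w3c.png

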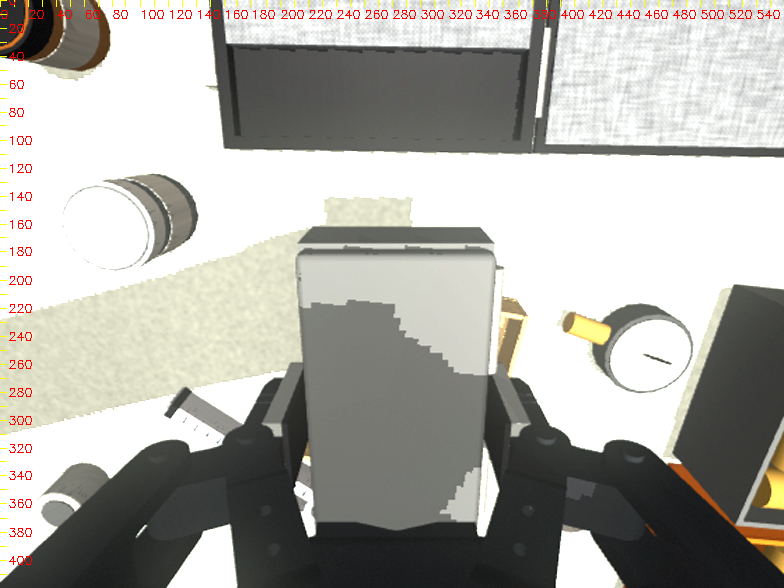

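```bash
python3 - <<'E'
from h import *
Q=P("w3")
k=1/1.4
pts=dict(o1=(224,146),o2=(533,151),rib1=(228,44),rib2=(530,49),in1=(236,136),in2=(526,139),top_l=(219,40),lidseam=(538,40))
for n,(u,v) in pts.items(): print(n,pw("wrist",u*k,v*k,.016,Q)[:2])
a=pw("wrist",224*k,146*k,.016,Q)-pw("wrist",533*k,151*k,.016,Q); print(np.degrees(np.arctan2(-a[1],-a[0])),np.linalg.norm(a))
E
```

```text
o1 [0.4806 0.1519]
o2 [0.676  0.1709]
rib1 [0.4834 0.2104]
rib2 [0.6621 0.2279]
in1 [0.4882 0.1588]
in2 [0.6701 0.1775]
top_l [0.4781 0.212 ]
lidseam [0.6659 0.2331]
5.547925191222331 0.1962934455767599
```

Emit:
carry_out --increments '[[[0.1,1,0],[0,0,0]],[[0.1,1,-0.2],[0,0,0]],[[0.1,1,-0.4],[0,0,0]],[[0.1,1,-0.4],[0,0,0]],[[0.1,1,-0.4],[0,0,-0.1]]]'

```text
clock: 9.15
tool_pos: [0.6101, 0.2113, 0.1396]
eef_rot: [[-0.095, 0.995, -0.001], [0.995, 0.095, -0.002], [-0.002, -0.001, -1.0]]
wrist_force: [0.6, 0.2, -2.9]
width: 0.667
```

Emit:
carry_out --increments '[[[0.05,1,-0.4],[0,0,0]],[[0.05,1,-0.4],[0,0,0]],[[0,1,0],[0,0,0]],[[0,1,0],[0,0,0]],[[0,0,0],[0,0,0]]]'

```text
clock: 9.57
tool_pos: [0.6099, 0.3176, 0.1194]
eef_rot: [[-0.103, 0.995, -0.003], [0.995, 0.103, 0.002], [0.003, -0.003, -1.0]]
wrist_force: [-3.5, 2.1, -2.1]
width: 0.665
```

```bash
python3 -c "
from h import *
look('top','t3'); crop('t3',100,90,280,290,4,'t3c')"; python3 st.py
```

```text
9.6167 [0.6108 0.315  0.1196] jaw deg 5.814114764024641 [ 0.0785 -0.6731 -2.9954] 0.6621589000238137
```

View pics/t3c.png

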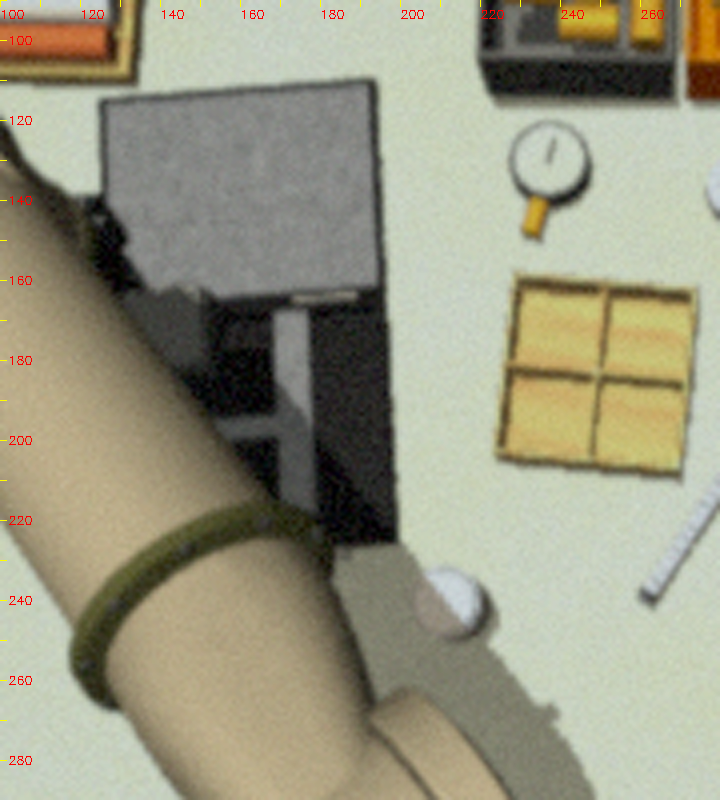

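Arm hides the pocket; trust the wrist measurement. Descend.

Emit:
carry_out --increments '[[[0.05,0,-1],[0,0,0]],[[0,0,-1],[0,0,0]],[[0,0,-1],[0,0,0]],[[0,0,-0.6],[0,0,0]],[[0,0,0],[0,0,0]]]'

```text
clock: 10.03
tool_pos: [0.6117, 0.3088, 0.0261]
eef_rot: [[-0.096, 0.995, -0.007], [0.995, 0.096, -0.005], [-0.004, -0.007, -1.0]]
wrist_force: [-0.8, -1.0, -4.2]
width: 0.664
```

Emit:
carry_out --increments '[[[0,0,-0.15],[0,0,0]],[[0,0,-0.1],[0,0,0]],[[0,0,0],[0,0,0]]]'

```text
clock: 10.28
tool_pos: [0.6142, 0.313, 0.0262]
eef_rot: [[-0.098, 0.995, 0.002], [0.995, 0.098, 0.001], [0.001, 0.002, -1.0]]
wrist_force: [-0.9, 1.0, -1.7]
width: 0.661
```

Emit:
carry_out --increments '[[[0,0,-0.15],[0,0,0]],[[0,0,0],[0,0,0]],[[0,0,-0.1],[0,0,0]],[[0,0,0],[0,0,0]]]'

```text
clock: 10.62
tool_pos: [0.6133, 0.3128, 0.0186]
eef_rot: [[-0.098, 0.995, -0.0], [0.995, 0.098, -0.0], [-0.0, -0.0, -1.0]]
wrist_force: [-0.8, -1.0, -3.3]
width: 0.66
```

Emit:
carry_out --increments '[[[0,0,-0.05],[0,0,0]],[[0,0,0],[0,0,0]],[[0,0,0],[0,0,0]],[[0,0,1],[0,0,0]],[[0,0,1],[0,0,0]]]' --claw 0.9

```text
clock: 11.03
tool_pos: [0.6123, 0.3122, 0.0665]
eef_rot: [[-0.098, 0.995, -0.003], [0.995, 0.098, -0.001], [-0.001, -0.003, -1.0]]
wrist_force: [0.7, -0.6, 0.6]
width: 0.897
```

Emit:
carry_out --increments '[[[0,-0.8,1],[0,0,0]],[[0,-1,1],[0,0,0]],[[0,-1,1],[0,0,0]],[[0,-1,0.5],[0,0,0]],[[0,0,0],[0,0,0]]]'

```text
clock: 11.45
tool_pos: [0.6171, 0.2119, 0.1597]
eef_rot: [[-0.091, 0.996, 0.008], [0.996, 0.091, -0.002], [-0.002, 0.007, -1.0]]
wrist_force: [1.2, -1.2, -0.6]
width: 0.901
```

```bash
python3 -c "
from h import *
lookw('w4'); crop('w4',0,0,560,420,1.4,'w4c')
rect('w4',.61,.312,.08,.033,.06)"
```

```text
moved [-0.0013  0.0024 -0.0019]
w4 n 10691 c [0.616  0.3111] mean [0.6149 0.3141 0.0399] size [59.7934 96.555 ] long dir deg 95.76501560211182 z [0.0383 0.0401 0.0414]
```

View pics/w4c.png

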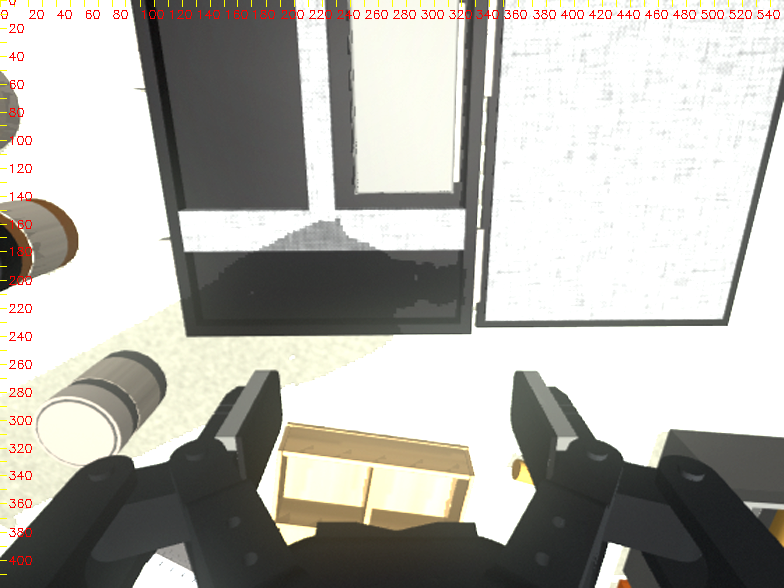

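```bash
cat >> h.py <<'E'
def circ(tag,x,y,rad,z0,z1):
    W=np.load(tag+".npy").reshape(-1,3); W=W[np.isfinite(W).all(1)]
    m=(np.hypot(W[:,0]-x,W[:,1]-y)<rad)&(W[:,2]>z0)&(W[:,2]<z1); q=W[m]
    if len(q)<20: print(tag,"few",len(q));return
    c,R=cv2.minEnclosingCircle((q[:,:2]*1000).astype(np.float32))
    print(tag,len(q),"circle",np.array(c)/1000,"r mm",R,"mean",q.mean(0))
E
python3 - <<'E'
from h import *
for t in("top0W","w3","w4"):
    circ(t,.426,.103,.045,.058,.075); circ(t,.381,.21,.045,.058,.075); circ(t,.348,.29,.045,.056,.075)
E
```

```text
top0W 255 circle [0.4299 0.1016] r mm 26.414020538330078 mean [0.4301 0.1013 0.0625]
top0W 232 circle [0.382  0.2093] r mm 25.4118709564209 mean [0.3811 0.2083 0.0644]
top0W 353 circle [0.3494 0.2881] r mm 31.03763198852539 mean [0.3497 0.2878 0.0607]
w3 3704 circle [0.4308 0.103 ] r mm 27.23969078063965 mean [0.4326 0.1039 0.0643]
w3 1160 circle [0.395  0.1999] r mm 18.153486251831055 mean [0.3986 0.2005 0.065 ]
w3 few 0
w4 2715 circle [0.4309 0.1023] r mm 28.004497528076172 mean [0.4326 0.1063 0.0641]
w4 273 circle [0.4001 0.2076] r mm 17.51865005493164 mean [0.4052 0.2083 0.0618]
w4 few 0
```

Emit:
carry_out --increments '[[[-0.9,-0.55,0],[0,0,-0.3]],[[-0.9,-0.55,0],[0,0,-0.3]],[[-0.9,-0.55,0],[0,0,-0.3]],[[-0.9,-0.55,0],[0,0,-0.3]],[[-0.9,-0.55,0],[0,0,-0.3]]]' --claw 1

```text
clock: 11.92
tool_pos: [0.4993, 0.1495, 0.1545]
eef_rot: [[0.059, 0.998, -0.001], [0.998, -0.059, 0.0], [0.0, -0.001, -1.0]]
wrist_force: [0.2, 0.1, 0.3]
width: 1.004
```

Emit:
carry_out --increments '[[[-0.9,-0.55,0],[0,0,-0.1]],[[-0.9,-0.55,-0.5],[0,0,0]],[[-0.9,-0.55,-0.5],[0,0,0]],[[-0.2,0,-0.5],[0,0,0]],[[0,0,0],[0,0,0]]]'

```text
clock: 12.33
tool_pos: [0.4254, 0.1073, 0.1154]
eef_rot: [[0.069, 0.998, -0.004], [0.998, -0.069, -0.002], [-0.002, -0.004, -1.0]]
wrist_force: [0.1, -0.0, -0.0]
width: 1.0
```

```bash
python3 st.py
```

```text
12.3333 [0.4254 0.1073 0.1154] jaw deg -3.9528642717371154 [ 0.0875 -0.0387 -0.0094] 1.0002113487943534
```

Emit:
carry_out --increments '[[[0.18,-0.2,-0.8],[0,0,0]],[[0,0,-0.9],[0,0,0]],[[0,0,-0.9],[0,0,0]],[[0,0,-0.55],[0,0,0]],[[0,0,0],[0,0,0]]]'

```text
clock: 12.75
tool_pos: [0.4316, 0.1037, 0.0366]
eef_rot: [[0.068, 0.998, -0.004], [0.998, -0.068, 0.0], [0.0, -0.004, -1.0]]
wrist_force: [0.3, -0.2, 0.0]
width: 1.002
```

Emit:
carry_out --increments '[[[0,0,0],[0,0,0]],[[0,0,0],[0,0,0]],[[0,0,0],[0,0,0]],[[0,0,0],[0,0,0]],[[0,0,0],[0,0,0]]]' --claw 0 --squeeze 30

```text
clock: 13.17
tool_pos: [0.434, 0.1035, 0.0403]
eef_rot: [[0.069, 0.998, 0.003], [0.998, -0.069, 0.001], [0.001, 0.002, -1.0]]
wrist_force: [-2.4, 0.8, 7.0]
width: 0.594
```

Emit:
carry_out --increments '[[[0,0,0.7],[0,0,0]],[[0,0,1],[0,0,0]],[[0.4,-0.6,1],[0,0,0]],[[0.6,-1,1],[0,0,0]],[[0.8,-1,1],[0,0,0]]]'

```text
clock: 13.58
tool_pos: [0.4776, 0.038, 0.1584]
eef_rot: [[0.066, 0.998, 0.001], [0.998, -0.066, -0.0], [-0.0, 0.001, -1.0]]
wrist_force: [1.6, 1.1, -1.3]
width: 0.593
```

Emit:
carry_out --increments '[[[0.9,-1,1],[0,0,0]],[[0.9,-1,0.6],[0,0,0]],[[0.9,-1,0],[0,0,0]],[[0.9,-1,0],[0,0,0]],[[0.9,-1,0],[0,0,0]]]'

```text
clock: 14.0
tool_pos: [0.5914, -0.0886, 0.1973]
eef_rot: [[0.07, 0.998, 0.002], [0.998, -0.07, -0.001], [-0.001, 0.002, -1.0]]
wrist_force: [0.2, -0.0, -1.6]
width: 0.596
```

Emit:
carry_out --increments '[[[0.2,-0.7,0],[0,0,0]],[[0,-0.3,0],[0,0,0]],[[0,0,0],[0,0,0]],[[0,0,0],[0,0,0]]]'

```text
clock: 14.33
tool_pos: [0.5948, -0.1112, 0.1963]
eef_rot: [[0.069, 0.998, -0.0], [0.998, -0.069, 0.001], [0.001, -0.0, -1.0]]
wrist_force: [0.0, 0.4, -1.7]
width: 0.592
```

```bash
python3 st.py; python3 -c "
from h import *
lookw('w5'); crop('w5',0,0,560,420,1.4,'w5c',1.0)"
```

```text
14.3333 [ 0.5948 -0.1112  0.1963] jaw deg -3.9741356644587382 [ 0.0351  0.3985 -1.6519] 0.5921930348709216
moved [0.0001 0.001  0.0002]
```

View pics/w5c.png

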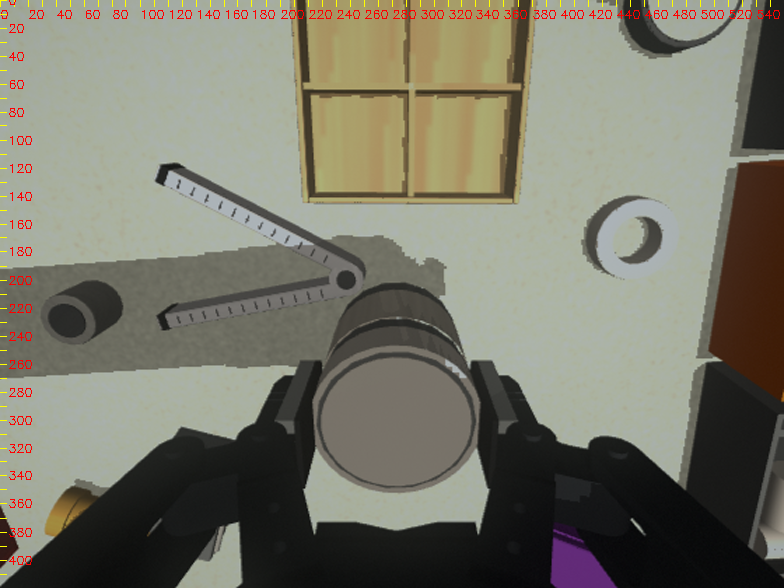

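```bash
python3 - <<'E'
from h import *
Q=P("w5");k=1/1.4
for n,(u,v) in dict(c1=(302.5,202),c2=(517,203),cross=(411.5,87),midbot=(408,198),l=(304,87),r=(522,87)).items(): print(n,pw("wrist",u*k,v*k,.035,Q)[:2])
W=np.load("w5.npy").reshape(-1,3); W=W[np.isfinite(W).all(1)]
q=W[(W[:,2]>.205)&(W[:,2]<.24)&(np.hypot(W[:,0]-Q[0][0],W[:,1]-Q[0][1])<.06)]; print(np.percentile(q[:,2],[5,50,95]))
zt=np.median(q[:,2]); print([ (pw("wrist",u*k,v*k,zt,Q)) for u,v in [(396,420),(317,420),(475,420),(396,347),(396,492)]])
t=W[(abs(W[:,2]-.035)<.0025)&(W[:,1]>-.09)&(W[:,1]<.1)&(W[:,0]>.5)&(W[:,0]<.7)]
print(len(t)); c=cv2.minAreaRect((t[:,:2]*1000).astype(np.float32));print(c)
E
```

```text
c1 [ 0.5366 -0.0664]
c2 [ 0.6786 -0.0767]
cross [ 0.6128 -0.0013]
midbot [ 0.6066 -0.0685]
l [0.5468 0.0032]
r [ 0.6805 -0.006 ]
[0.2108 0.2205 0.2363]
[array([ 0.5957, -0.1111,  0.2205]), array([ 0.5717, -0.1094,  0.2205]), array([ 0.6197, -0.1127,  0.2205]), array([ 0.5974, -0.0866,  0.2205]), array([ 0.5939, -0.1382,  0.2205])]
2053
((612.0936279296875, -13.211090087890625), (118.06909942626953, 144.4073486328125), 85.8979263305664)
```

Emit:
carry_out --increments '[[[0.7,1,-0.6],[0,0,0]],[[0.7,1,-1],[0,0,0]],[[0.6,0.93,-1],[0,0,0]],[[0,0,-0.4],[0,0,0]],[[0,0,0],[0,0,0]]]'

```text
clock: 14.8
tool_pos: [0.6432, -0.0336, 0.1179]
eef_rot: [[0.063, 0.998, -0.006], [0.998, -0.063, 0.002], [0.002, -0.006, -1.0]]
wrist_force: [-0.0, -1.0, -1.6]
width: 0.592
```

```bash
python3 st.py
```

```text
14.8 [ 0.6432 -0.0336  0.1179] jaw deg -3.58451990667174 [-0.0309 -1.0461 -1.6006] 0.5915954316404511
```

Emit:
carry_out --increments '[[[0,0,-0.8],[0,0,0]],[[0,0,-0.3],[0,0,0]],[[0,0,0],[0,0,0]],[[0,0,0],[0,0,0]]]'

```text
clock: 15.13
tool_pos: [0.6449, -0.0391, 0.0944]
eef_rot: [[0.07, 0.998, -0.0], [0.998, -0.07, -0.0], [-0.0, -0.0, -1.0]]
wrist_force: [0.9, -0.3, -0.6]
width: 0.589
```

Settled at (0.6449, −0.039), target (0.6452, −0.038). Continue down.

Emit:
carry_out --increments '[[[0,0.05,-0.7],[0,0,0]],[[0,0,-0.7],[0,0,0]],[[0,0,-0.4],[0,0,0]],[[0,0,-0.1],[0,0,0]],[[0,0,0],[0,0,0]]]'

```text
clock: 15.55
tool_pos: [0.645, -0.0377, 0.0462]
eef_rot: [[0.07, 0.998, -0.001], [0.998, -0.07, 0.0], [0.0, -0.001, -1.0]]
wrist_force: [-0.2, -0.8, -1.3]
width: 0.588
```

Emit:
carry_out --increments '[[[0,0,-0.1],[0,0,0]],[[0,0,0],[0,0,0]],[[0,0,0],[0,0,0]]]'

```text
clock: 15.8
tool_pos: [0.6458, -0.0375, 0.0446]
eef_rot: [[0.069, 0.998, 0.001], [0.998, -0.069, -0.0], [0.0, 0.001, -1.0]]
wrist_force: [-0.4, 0.2, -1.5]
width: 0.592
```

Emit:
carry_out --increments '[[[0,0,0],[0,0,0]],[[0,0,0],[0,0,0]],[[0,0,0.5],[0,0,0]],[[0,0,1],[0,0,0]],[[0,0,1],[0,0,0]]]' --claw 0.85

```text
clock: 16.22
tool_pos: [0.6446, -0.0374, 0.1071]
eef_rot: [[0.069, 0.998, -0.002], [0.998, -0.069, 0.0], [0.0, -0.002, -1.0]]
wrist_force: [0.1, -0.4, 0.5]
width: 0.851
```

Emit:
carry_out --increments '[[[0,0,0.8],[0,0,0]],[[-0.95,0.9,0.2],[0,0,0]],[[-0.95,0.9,0],[0,0,0]],[[-0.95,0.9,0],[0,0,0]],[[-0.95,0.9,0],[0,0,0]]]' --claw 1

```text
clock: 16.63
tool_pos: [0.5496, 0.0535, 0.1327]
eef_rot: [[0.07, 0.998, 0.002], [0.998, -0.07, 0.0], [0.0, 0.002, -1.0]]
wrist_force: [-0.1, 0.2, 0.4]
width: 1.0
```

Emit:
carry_out --increments '[[[-0.95,0.9,0],[0,0,0]],[[-0.95,0.9,0],[0,0,0]],[[-0.95,0.9,0],[0,0,0]],[[-0.95,0.9,0],[0,0,0]],[[-0.95,0.9,0],[0,0,0]]]'

```text
clock: 17.05
tool_pos: [0.4306, 0.1661, 0.1324]
eef_rot: [[0.069, 0.998, 0.002], [0.998, -0.069, -0.0], [0.0, 0.002, -1.0]]
wrist_force: [-0.1, 1.2, 0.1]
width: 0.999
```

Emit:
carry_out --increments '[[[-0.95,0.85,-0.3],[0,0,0]],[[-0.95,0.85,-0.5],[0,0,0]],[[0,0,0],[0,0,0]],[[0,0,0],[0,0,0]]]'

```text
clock: 17.38
tool_pos: [0.3829, 0.2087, 0.1119]
eef_rot: [[0.065, 0.998, 0.001], [0.998, -0.065, -0.0], [-0.0, 0.001, -1.0]]
wrist_force: [0.6, -0.2, 0.3]
width: 0.999
```

```bash
python3 st.py; python3 -c "
from h import *
lookw('w6'); crop('w6',0,0,560,420,1.4,'w6c',1.0)
circ('w6',.382,.209,.04,.06,.075);circ('w6',.349,.288,.045,.056,.07)
"
```

```text
17.3833 [0.3829 0.2087 0.1119] jaw deg -3.731389408915589 [ 0.6056 -0.1624  0.2666] 0.9991385989633566
moved [ 0.0014 -0.0009  0.0002]
w6 4518 circle [0.3822 0.2104] r mm 24.8616886138916 mean [0.3823 0.2122 0.0664]
w6 9525 circle [0.3506 0.2896] r mm 30.649822235107422 mean [0.351  0.2907 0.0626]
```

View pics/w6c.png

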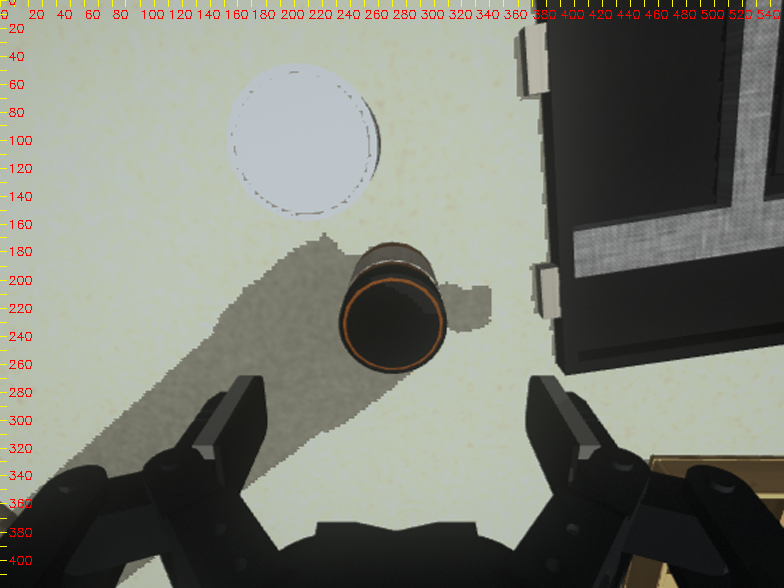

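Emit:
carry_out --increments '[[[-0.06,0.1,-0.9],[0,0,0]],[[0,0,-0.9],[0,0,0]],[[0,0,-0.9],[0,0,0]],[[0,0,-0.2],[0,0,0]],[[0,0,0],[0,0,0]]]'

```text
clock: 17.85
tool_pos: [0.3825, 0.2089, 0.0379]
eef_rot: [[0.071, 0.997, -0.002], [0.997, -0.071, -0.001], [-0.001, -0.002, -1.0]]
wrist_force: [-0.4, 0.2, 0.5]
width: 0.995
```

Emit:
carry_out --increments '[[[0,0,0],[0,0,0]],[[0,0,0],[0,0,0]],[[0,0,0],[0,0,0]],[[0,0,0],[0,0,0]],[[0,0,0],[0,0,0]]]' --claw 0

```text
clock: 18.27
tool_pos: [0.3835, 0.2103, 0.0401]
eef_rot: [[0.07, 0.998, 0.002], [0.998, -0.07, 0.0], [0.001, 0.002, -1.0]]
wrist_force: [-1.1, -1.4, 7.4]
width: 0.552
```

Emit:
carry_out --increments '[[[0,0,0.7],[0,0,0]],[[0,0,1],[0,0,0]],[[0.5,-0.3,1],[0,0,0]],[[0.9,-0.6,1],[0,0,0]],[[0.95,-0.65,0.7],[0,0,0]]]'

```text
clock: 18.68
tool_pos: [0.4421, 0.172, 0.1519]
eef_rot: [[0.066, 0.998, 0.003], [0.998, -0.066, 0.001], [0.001, 0.003, -1.0]]
wrist_force: [0.7, 0.4, -1.0]
width: 0.55
```

Emit:
carry_out --increments '[[[0.95,-0.65,0],[0,0,0]],[[0.95,-0.65,0],[0,0,0]],[[0.95,-0.65,0],[0,0,0]],[[0.95,-0.65,0],[0,0,0]],[[0.95,-0.65,0],[0,0,0]]]'

```text
clock: 19.1
tool_pos: [0.5612, 0.0889, 0.1493]
eef_rot: [[0.07, 0.998, 0.001], [0.998, -0.07, -0.0], [-0.0, 0.001, -1.0]]
wrist_force: [0.4, 0.8, -1.7]
width: 0.552
```

Emit:
carry_out --increments '[[[0.95,-0.65,0],[0,0,0]],[[0.95,-0.65,0],[0,0,0]],[[0.95,-0.65,0],[0,0,0]],[[0.5,-0.3,0],[0,0,0]],[[0,0,0],[0,0,0]]]'

```text
clock: 19.52
tool_pos: [0.646, 0.0298, 0.1484]
eef_rot: [[0.074, 0.997, 0.001], [0.997, -0.074, -0.001], [-0.001, 0.001, -1.0]]
wrist_force: [0.6, -1.1, -1.5]
width: 0.548
```

```bash
python3 st.py
```

```text
19.5167 [0.646  0.0298 0.1484] jaw deg -4.260143682873765 [ 0.6055 -1.063  -1.5431] 0.5477393760108116
```

Target (0.650, 0.031); descend to TCP ≈ 0.09 and settle.

Emit:
carry_out --increments '[[[0.15,0.05,-0.8],[0,0,0]],[[0,0,-0.9],[0,0,0]],[[0,0,-0.5],[0,0,0]],[[0,0,0],[0,0,0]],[[0,0,0],[0,0,0]]]'

```text
clock: 19.93
tool_pos: [0.6467, 0.0353, 0.0935]
eef_rot: [[0.069, 0.998, -0.002], [0.998, -0.069, 0.0], [0.0, -0.002, -1.0]]
wrist_force: [-0.1, 0.2, 0.1]
width: 0.552
```

Emit:
carry_out --increments '[[[0.1,-0.12,-0.7],[0,0,0]],[[0,0,-0.7],[0,0,0]],[[0,0,-0.4],[0,0,0]],[[0,0,-0.1],[0,0,0]],[[0,0,0],[0,0,0]]]'

```text
clock: 20.35
tool_pos: [0.6498, 0.0322, 0.0464]
eef_rot: [[0.069, 0.998, -0.0], [0.998, -0.069, 0.0], [0.0, -0.0, -1.0]]
wrist_force: [0.1, -0.2, -0.8]
width: 0.549
```

Emit:
carry_out --increments '[[[0,0,-0.1],[0,0,0]],[[0,0,0],[0,0,0]],[[0,0,0],[0,0,0]]]'

```text
clock: 20.6
tool_pos: [0.6505, 0.0321, 0.0446]
eef_rot: [[0.069, 0.998, 0.001], [0.998, -0.069, 0.0], [0.0, 0.001, -1.0]]
wrist_force: [0.3, -0.1, -1.3]
width: 0.554
```

Emit:
carry_out --increments '[[[0,0,0],[0,0,0]],[[0,0,0],[0,0,0]],[[0,0,0.6],[0,0,0]],[[0,0,1],[0,0,0]],[[0,0,1],[0,0,0]]]' --claw 0.85

```text
clock: 21.02
tool_pos: [0.6494, 0.0319, 0.1088]
eef_rot: [[0.069, 0.998, -0.002], [0.998, -0.069, 0.0], [-0.0, -0.002, -1.0]]
wrist_force: [0.7, -0.2, 0.2]
width: 0.855
```

Emit:
carry_out --increments '[[[-0.5,0.4,0.8],[0,0,0]],[[-1,0.85,0.2],[0,0,0]],[[-1,0.85,0],[0,0,0]],[[-1,0.85,0],[0,0,0]],[[-1,0.85,0],[0,0,0]]]' --claw 1

```text
clock: 21.43
tool_pos: [0.5365, 0.1279, 0.1343]
eef_rot: [[0.07, 0.998, 0.001], [0.998, -0.07, 0.0], [0.0, 0.001, -1.0]]
wrist_force: [0.0, 0.9, -0.3]
width: 0.998
```

Emit:
carry_out --increments '[[[-1,0.85,0],[0,0,0]],[[-1,0.85,0],[0,0,0]],[[-1,0.85,0],[0,0,0]],[[-1,0.85,0],[0,0,0]],[[-1,0.85,0],[0,0,0]]]'

```text
clock: 21.85
tool_pos: [0.4114, 0.2342, 0.1342]
eef_rot: [[0.069, 0.998, 0.001], [0.998, -0.069, 0.0], [0.0, 0.001, -1.0]]
wrist_force: [0.4, 1.5, -0.5]
width: 0.999
```

Emit:
carry_out --increments '[[[-1,0.85,-0.4],[0,0,0]],[[-1,0.85,-0.4],[0,0,0]],[[-0.4,0.5,0],[0,0,0]],[[0,0,0],[0,0,0]]]'

```text
clock: 22.18
tool_pos: [0.3492, 0.2915, 0.114]
eef_rot: [[0.063, 0.998, 0.0], [0.998, -0.063, 0.001], [0.001, -0.0, -1.0]]
wrist_force: [-0.2, 0.5, 0.6]
width: 1.0
```

```bash
python3 st.py; python3 -c "
from h import *
lookw('w7');circ('w7',.351,.29,.045,.056,.07)
look('top','t7'); crop('t7',210,120,410,300,4,'t7c')
"
```

```text
22.1833 [0.3492 0.2915 0.114 ] jaw deg -3.5918628314928487 [-0.2146  0.4725  0.6373] 1.0000843087458842
moved [ 0.002  -0.0015  0.0002]
w7 6491 circle [0.3509 0.2896] r mm 30.812850952148438 mean [0.3509 0.2917 0.0624]
```

View pics/t7c.png

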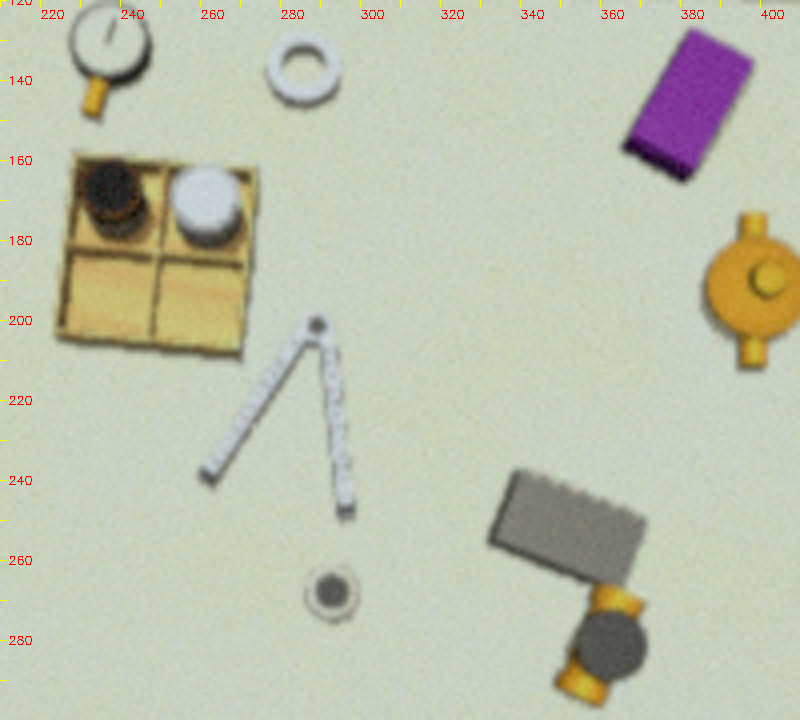

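Emit:
carry_out --increments '[[[0,0,-0.9],[0,0,0]],[[0,0,-0.9],[0,0,0]],[[0,0,-0.9],[0,0,0]],[[0,0,-0.3],[0,0,0]],[[0,0,0],[0,0,0]]]'

```text
clock: 22.7
tool_pos: [0.3523, 0.2866, 0.0372]
eef_rot: [[0.071, 0.997, -0.003], [0.997, -0.071, -0.002], [-0.002, -0.003, -1.0]]
wrist_force: [-0.1, -0.6, 0.1]
width: 1.0
```

Emit:
carry_out --increments '[[[0,0,0],[0,0,0]],[[0,0,0],[0,0,0]],[[0,0,0],[0,0,0]],[[0,0,0],[0,0,0]],[[0,0,0],[0,0,0]]]' --claw 0

```text
clock: 23.12
tool_pos: [0.3534, 0.2888, 0.0403]
eef_rot: [[0.069, 0.998, 0.002], [0.998, -0.069, 0.001], [0.001, 0.002, -1.0]]
wrist_force: [-1.2, -2.0, 5.5]
width: 0.685
```

Emit:
carry_out --increments '[[[0,0,0.7],[0,0,0]],[[0,0,1],[0,0,0]],[[0.3,-0.6,1],[0,0,-1]],[[0.6,-1,1],[0,0,-1]],[[0.6,-1,1],[0,0,-1]]]'

```text
clock: 23.53
tool_pos: [0.39, 0.2234, 0.1586]
eef_rot: [[0.376, 0.927, 0.002], [0.927, -0.376, 0.001], [0.002, 0.001, -1.0]]
wrist_force: [1.8, 0.3, -2.7]
width: 0.686
```

Emit:
carry_out --increments '[[[0.6,-1,0.5],[0,0,-1]],[[0.6,-1,0],[0,0,-1]],[[0.6,-1,0],[0,0,-1]],[[0.6,-1,0],[0,0,-1]],[[0.5,-1,0],[0,0,-1]]]'

```text
clock: 23.95
tool_pos: [0.4636, 0.0969, 0.17]
eef_rot: [[0.791, 0.612, 0.002], [0.612, -0.791, 0.0], [0.002, 0.001, -1.0]]
wrist_force: [0.8, -0.1, -2.1]
width: 0.684
```

Emit:
carry_out --increments '[[[0.5,-1,0],[0,0,-1]],[[0.3,-0.8,0],[0,0,-1]],[[0.2,-0.4,0],[0,0,-1]],[[0,-0.1,0],[0,0,-1]],[[0,0,0],[0,0,-1]]]'

```text
clock: 24.37
tool_pos: [0.488, 0.0392, 0.1696]
eef_rot: [[0.991, 0.132, 0.001], [0.132, -0.991, -0.0], [0.001, 0.0, -1.0]]
wrist_force: [0.2, 0.4, -1.8]
width: 0.685
```

Emit:
carry_out --increments '[[[0,0,0],[0,0,-1]],[[0,0,0],[0,0,-1]],[[0,0,0],[0,0,0]],[[0,0,0],[0,0,0]]]'

```text
clock: 24.7
tool_pos: [0.4877, 0.0408, 0.1694]
eef_rot: [[0.998, -0.066, 0.001], [-0.066, -0.998, 0.0], [0.001, -0.0, -1.0]]
wrist_force: [-0.2, 0.3, -1.6]
width: 0.685
```

```bash
python3 st.py; python3 -c "
from h import *
lookw('w8'); crop('w8',0,0,560,420,1.4,'w8c',1.0)"
```

```text
24.7 [0.4877 0.0408 0.1694] jaw deg -93.77850159888796 [-0.1687  0.3283 -1.6406] 0.6854329149144955
moved [-0.      0.     -0.0001]
```

View pics/w8c.png

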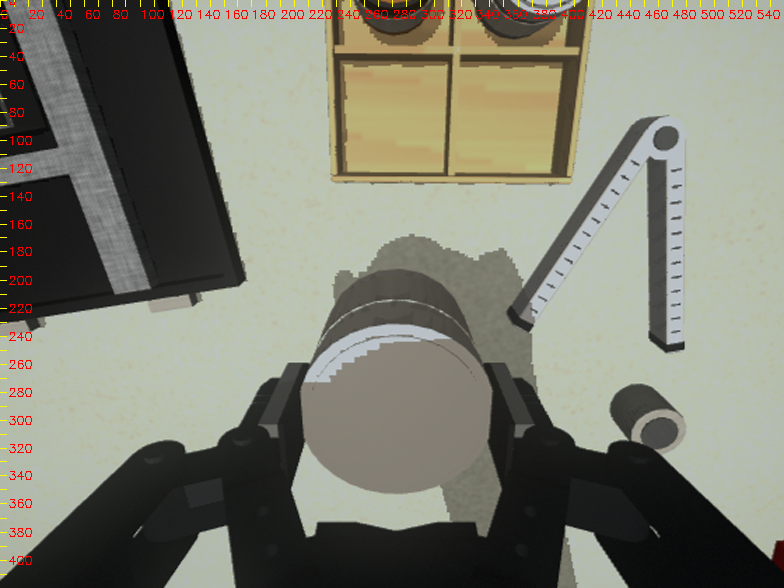

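```bash
python3 - <<'E'
from h import *
Q=P("w8");k=1/1.4
for n,(u,v) in dict(c1=(332,182.5),c2=(571.5,183),cross=(456.5,52),l=(334,50),rr=(580,50)).items(): print(n,pw("wrist",u*k,v*k,.035,Q)[:2])
zt=.191; print([ (pw("wrist",u*k,v*k,zt,Q)[:2]) for u,v in [(396,409),(301,405),(491,405),(396,325),(396,494)]])
W=np.load("w8.npy").reshape(-1,3); W=W[np.isfinite(W).all(1)]
q=W[(W[:,2]>.186)&(W[:,2]<.21)&(np.hypot(W[:,0]-Q[0][0],W[:,1]-Q[0][1])<.045)]; print(np.percentile(q[:,2],[5,50,95]));print(cv2.minEnclosingCircle((q[:,:2]*1000).astype(np.float32)),q.mean(0))
E
```

```text
c1 [0.546  0.0759]
c2 [ 0.5365 -0.0666]
cross [0.6112 0.0002]
l [0.6165 0.0671]
rr [ 0.6078 -0.0672]
[array([0.4901, 0.0412]), array([0.4934, 0.0703]), array([0.4896, 0.0119]), array([0.5181, 0.0394]), array([0.4576, 0.0433])]
[0.1902 0.1918 0.204 ]
((494.8253173828125, 40.94280242919922), 43.125770568847656) [0.4918 0.0412 0.1929]
```

Emit:
carry_out --increments '[[[1,-0.16,0],[0,0,0]],[[1,0,-0.8],[0,0,0]],[[1,0,-0.8],[0,0,0]],[[0.66,0,-0.8],[0,0,0]],[[0,0,-0.5],[0,0,0]]]'

```text
clock: 25.17
tool_pos: [0.5809, 0.0364, 0.094]
eef_rot: [[0.998, -0.067, -0.0], [-0.067, -0.998, 0.0], [-0.0, -0.0, -1.0]]
wrist_force: [-0.9, -0.7, -2.4]
width: 0.69
```

Emit:
carry_out --increments '[[[0,0,0],[0,0,0]],[[0,0,0],[0,0,0]],[[0,0,0],[0,0,0]]]'

```text
clock: 25.42
tool_pos: [0.579, 0.037, 0.0974]
eef_rot: [[0.998, -0.068, 0.001], [-0.068, -0.998, 0.0], [0.001, -0.0, -1.0]]
wrist_force: [-0.7, 0.3, -1.1]
width: 0.686
```

```bash
python3 st.py; python3 -c "
from h import *
lookw('w9'); crop('w9',0,0,560,420,1.4,'w9c',1.0)"
```

```text
25.4167 [0.579  0.037  0.0974] jaw deg -93.89804503923283 [-0.6663  0.3413 -1.0596] 0.6856614225265755
moved [ 0.0003 -0.      0.0004]
```

View pics/w9c.png

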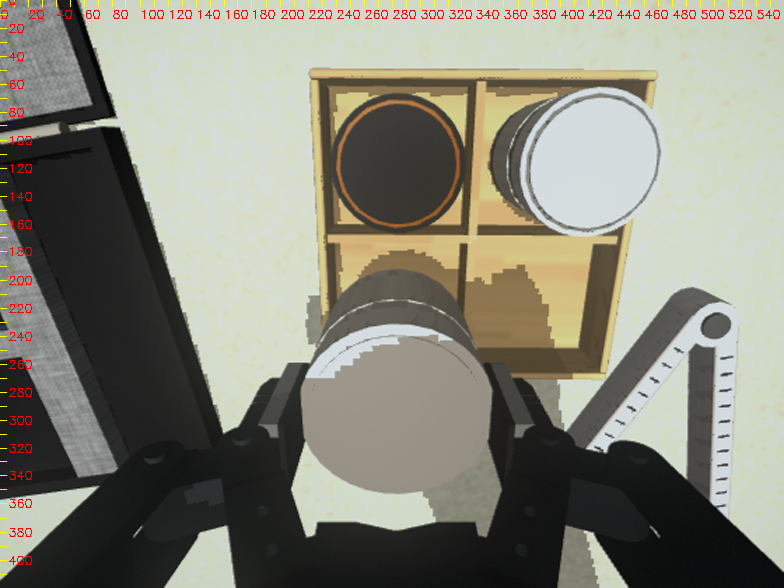

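Emit:
carry_out --increments '[[[0,0,-0.6],[0,0,0]],[[0,0,-0.4],[0,0,0]],[[0,0,-0.2],[0,0,0]],[[0,0,0],[0,0,0]]]'

```text
clock: 25.8
tool_pos: [0.578, 0.0366, 0.0653]
eef_rot: [[0.998, -0.069, -0.002], [-0.069, -0.998, -0.0], [-0.002, 0.0, -1.0]]
wrist_force: [-1.4, 0.2, -2.0]
width: 0.681
```

Emit:
carry_out --increments '[[[0,0,-0.4],[0,0,0]],[[0,0,-0.3],[0,0,0]],[[0,0,-0.1],[0,0,0]],[[0,0,0],[0,0,0]]]'

```text
clock: 26.13
tool_pos: [0.5782, 0.0367, 0.045]
eef_rot: [[0.998, -0.069, -0.002], [-0.069, -0.998, -0.0], [-0.002, 0.0, -1.0]]
wrist_force: [0.3, -0.4, -1.1]
width: 0.683
```

Emit:
carry_out --increments '[[[0,0,0],[0,0,0]],[[0,0,0],[0,0,0]],[[0,0,0.6],[0,0,0]],[[0,0,1],[0,0,0]],[[0,0,1],[0,0,0]]]' --claw 0.85

```text
clock: 26.55
tool_pos: [0.5786, 0.0368, 0.1118]
eef_rot: [[0.998, -0.069, -0.001], [-0.069, -0.998, 0.0], [-0.001, -0.0, -1.0]]
wrist_force: [1.0, -0.1, 0.6]
width: 0.853
```

```bash
python3 - <<'E'
from h import *
Q=P("w8");k=1/1.4
a={n:pw("wrist",u*k,v*k,.024,Q)[:2] for n,(u,v) in dict(piv=(666,137),a1=(527,317),a2=(673.5,341),kn=(666,120)).items()}
print(a)
for n in("a1","a2"): d=a[n]-a["piv"]; print(n,np.degrees(np.arctan2(d[1],d[0])),np.linalg.norm(d))
E
```

```text
{'piv': array([ 0.5587, -0.1258]), 'a1': array([ 0.447 , -0.0456]), 'a2': array([ 0.4224, -0.1476]), 'kn': array([ 0.5684, -0.1247])}
a1 144.2933674729245 0.13754768936465445
a2 -170.92014769886285 0.1379995622103212
```

Emit:
carry_out --increments '[[[0,-0.5,0.6],[0,0,0]],[[-0.3,-1,0.4],[0,0,-0.3]],[[-0.4,-1,0],[0,0,-0.3]],[[-0.4,-1,0],[0,0,-0.3]],[[-0.4,-1,0],[0,0,-0.3]]]' --claw 1

```text
clock: 26.97
tool_pos: [0.5416, -0.0768, 0.1373]
eef_rot: [[0.981, -0.195, 0.002], [-0.195, -0.981, -0.0], [0.002, -0.0, -1.0]]
wrist_force: [0.8, -0.9, -0.0]
width: 0.998
```

Emit:
carry_out --increments '[[[-0.4,-1,0],[0,0,-0.3]],[[-0.4,-0.6,0],[0,0,0]],[[0,0,0],[0,0,0]],[[0,0,0],[0,0,0]]]'

```text
clock: 27.3
tool_pos: [0.5215, -0.1169, 0.137]
eef_rot: [[0.974, -0.227, 0.001], [-0.227, -0.974, -0.0], [0.002, 0.0, -1.0]]
wrist_force: [0.2, 1.3, 0.9]
width: 1.001
```

```bash
python3 st.py; python3 -c "
from h import *
lookw('w10'); crop('w10',0,0,560,420,1.4,'w10c',1.0)"
```

```text
27.3 [ 0.5215 -0.1169  0.137 ] jaw deg -103.11034198717499 [0.2168 1.3426 0.9359] 1.001180944198537
moved [ 0.0005  0.0015 -0.0001]
```

View pics/w10c.png

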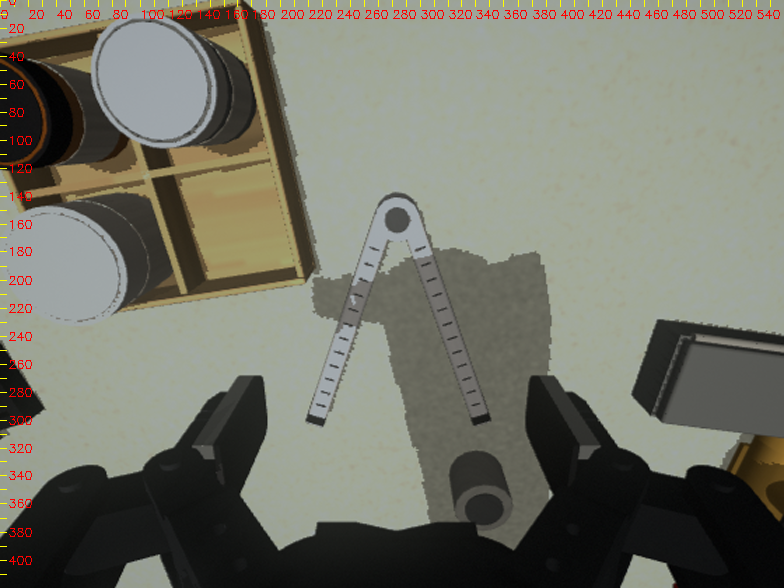

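Emit:
carry_out --increments '[[[-0.37,0.09,0],[0,0,0]],[[-0.37,0.09,-0.6],[0,0,0]],[[0,0,-1],[0,0,0]],[[0,0,-1],[0,0,0]],[[0,0,-0.8],[0,0,0]]]'

```text
clock: 27.77
tool_pos: [0.5025, -0.1094, 0.05]
eef_rot: [[0.975, -0.222, -0.0], [-0.222, -0.975, 0.001], [-0.0, -0.001, -1.0]]
wrist_force: [0.1, 0.4, -0.2]
width: 1.0
```

Emit:
carry_out --increments '[[[0,0,0],[0,0,0]],[[0,0,0],[0,0,0]]]'

```text
clock: 27.93
tool_pos: [0.5023, -0.1098, 0.0507]
eef_rot: [[0.975, -0.223, -0.002], [-0.223, -0.975, 0.001], [-0.002, -0.001, -1.0]]
wrist_force: [0.1, 0.5, -0.1]
width: 1.005
```

```bash
python3 st.py; python3 -c "
from h import *
lookw('w11'); crop('w11',0,0,560,420,1.4,'w11c',1.0)"
```

```text
27.9333 [ 0.5023 -0.1098  0.0507] jaw deg -102.85861113261733 [ 0.1455  0.4885 -0.148 ] 1.004637236908282
moved [ 0.0011 -0.0004  0.0012]
```

View pics/w11c.png

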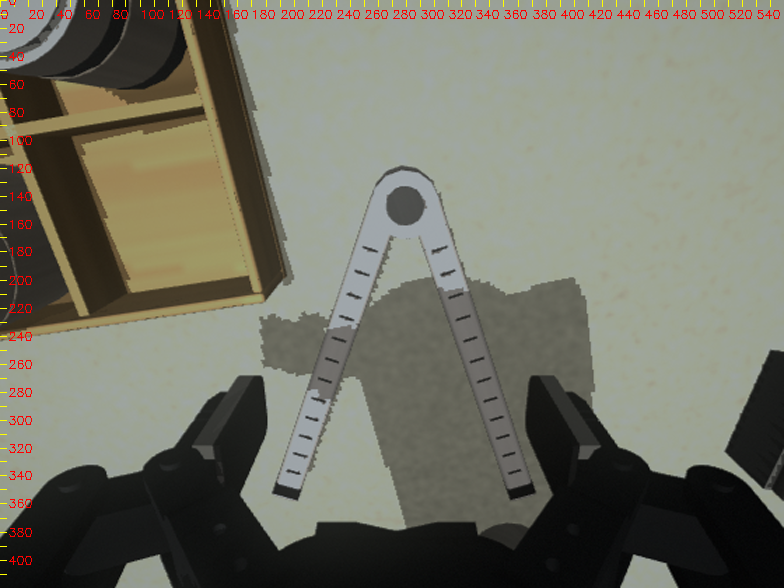

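Emit:
carry_out --increments '[[[0,-0.16,-0.3],[0,0,0]],[[0,0,-0.4],[0,0,0]],[[0,0,-0.2],[0,0,0]],[[0,0,0],[0,0,0]],[[0,0,0],[0,0,0]]]'

```text
clock: 28.4
tool_pos: [0.5027, -0.1152, 0.0283]
eef_rot: [[0.974, -0.225, -0.001], [-0.225, -0.974, 0.0], [-0.001, -0.0, -1.0]]
wrist_force: [-0.0, -0.4, 0.3]
width: 1.006
```

Emit:
carry_out --increments '[[[0,0.04,-0.2],[0,0,0]],[[0,0,-0.2],[0,0,0]],[[0,0,-0.1],[0,0,0]],[[0,0,0],[0,0,0]],[[0,0,0],[0,0,0]]]'

```text
clock: 28.82
tool_pos: [0.5028, -0.1142, 0.0159]
eef_rot: [[0.974, -0.224, -0.0], [-0.224, -0.974, 0.0], [-0.0, -0.0, -1.0]]
wrist_force: [-0.4, -0.7, 0.2]
width: 1.003
```

```bash
python3 -c "
from h import *
lookw('w12'); crop('w12',0,0,560,420,1.4,'w12c',1.2)"
```

```text
moved [ 0.0002 -0.      0.0002]
```

View pics/w12c.png

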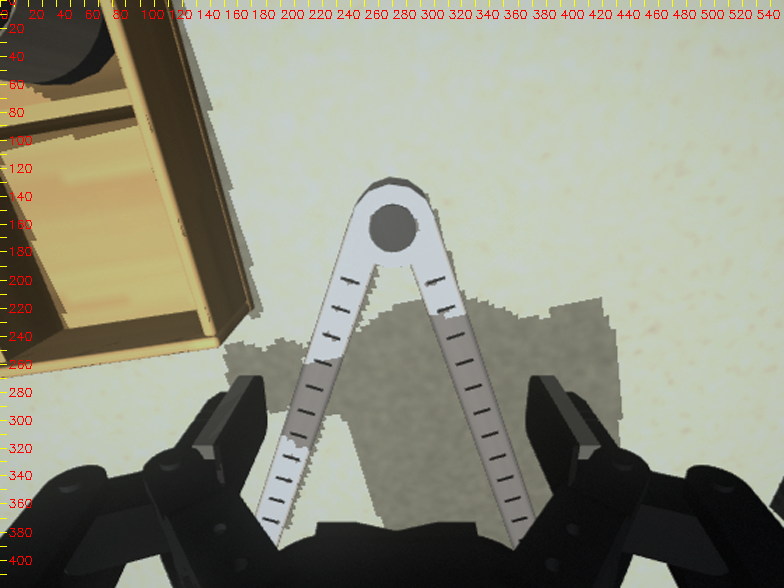

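Emit:
carry_out --increments '[[[0,0,-0.25],[0,0,0]],[[0,0,-0.2],[0,0,0]],[[0,0,0],[0,0,0]],[[0,0,0],[0,0,0]]]'

```text
clock: 29.2
tool_pos: [0.5025, -0.1141, 0.0043]
eef_rot: [[0.974, -0.225, -0.001], [-0.225, -0.974, 0.0], [-0.001, -0.0, -1.0]]
wrist_force: [-0.5, -0.9, -0.3]
width: 1.002
```

Emit:
carry_out --increments '[[[0,0,0],[0,0,0]],[[0,0,0],[0,0,0]],[[0,0,0],[0,0,0]],[[0,0,0],[0,0,0]],[[0,0,0],[0,0,0]]]' --claw 0 --squeeze 25

```text
clock: 29.62
tool_pos: [0.5033, -0.1143, 0.0052]
eef_rot: [[0.974, -0.224, 0.001], [-0.224, -0.974, -0.0], [0.001, -0.0, -1.0]]
wrist_force: [-2.5, 1.1, 21.0]
width: 0.305
```

Emit:
carry_out --increments '[[[0,0,0],[0,0,0]],[[0,0,0],[0,0,0]],[[0,0,0],[0,0,0]],[[0,0,0],[0,0,0]]]'

```text
clock: 29.95
tool_pos: [0.5034, -0.1143, 0.0053]
eef_rot: [[0.974, -0.224, 0.001], [-0.224, -0.974, -0.0], [0.001, -0.0, -1.0]]
wrist_force: [-0.7, -0.3, 5.8]
width: 0.3
```

```bash
python3 -c "
from h import *
lookw('w13'); crop('w13',0,0,560,420,1.4,'w13c',1.2)"
```

```text
moved [-0. -0. -0.]
```

View pics/w13c.png

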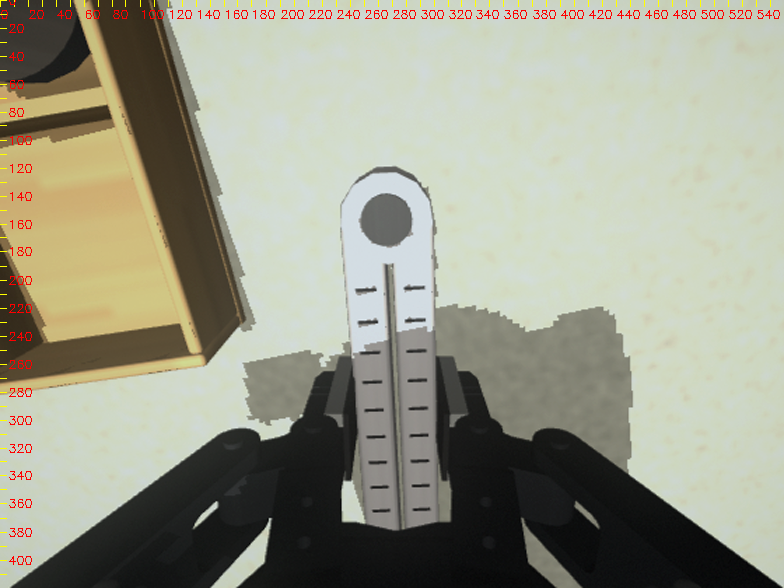

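Emit:
carry_out --increments '[[[0,0,0],[0,0,0]],[[0,0,0],[0,0,0]],[[0,0,0.33],[0,0,0.2]],[[0,0,0],[0,0,0]],[[0,0,0],[0,0,0]]]' --claw 0.45

```text
clock: 30.42
tool_pos: [0.5035, -0.1143, 0.0137]
eef_rot: [[0.979, -0.204, 0.001], [-0.204, -0.979, -0.0], [0.001, -0.0, -1.0]]
wrist_force: [1.0, -1.0, -0.0]
width: 0.451
```

Emit:
carry_out --increments '[[[0,0,0],[0,0,0]],[[0,0,0],[0,0,0]],[[0,0,0],[0,0,0]],[[0,0,0],[0,0,0]]]' --claw 0 --squeeze 45

```text
clock: 30.75
tool_pos: [0.5033, -0.1142, 0.0135]
eef_rot: [[0.979, -0.204, 0.001], [-0.204, -0.979, -0.0], [0.001, -0.0, -1.0]]
wrist_force: [-1.8, -0.5, 5.8]
width: 0.287
```

Emit:
carry_out --increments '[[[0,0,0.5],[0,0,0]],[[0,0,1],[0,0,0]],[[0,0.3,1],[0,0,0]],[[0,0.8,1],[0,0,0.5]],[[0.2,1,0.5],[0,0,0.5]]]'

```text
clock: 31.17
tool_pos: [0.5081, -0.0634, 0.1155]
eef_rot: [[0.995, -0.103, 0.002], [-0.103, -0.995, -0.001], [0.002, 0.001, -1.0]]
wrist_force: [1.8, 0.2, -1.6]
width: 0.281
```

Emit:
carry_out --increments '[[[0.2,1,0],[0,0,0.5]],[[0.3,1,0],[0,0,0.5]],[[0.3,1,0],[0,0,0.5]],[[0.3,1,0],[0,0,0.4]],[[0.3,1,0],[0,0,0]]]'

```text
clock: 31.58
tool_pos: [0.5426, 0.0643, 0.1125]
eef_rot: [[0.995, 0.101, -0.001], [0.101, -0.995, -0.0], [-0.001, -0.0, -1.0]]
wrist_force: [0.2, -1.2, -2.2]
width: 0.281
```

Emit:
carry_out --increments '[[[0.3,1,0],[0,0,0]],[[0.3,1,0],[0,0,0]],[[0,1,0],[0,0,0]],[[0,0,0],[0,0,0]],[[0,0,0],[0,0,0]]]'

```text
clock: 32.0
tool_pos: [0.557, 0.1405, 0.1123]
eef_rot: [[0.995, 0.102, -0.002], [0.102, -0.995, 0.001], [-0.002, -0.001, -1.0]]
wrist_force: [-0.0, -0.9, -2.2]
width: 0.283
```

```bash
python3 st.py; python3 -c "
from h import *
lookw('w14'); crop('w14',0,0,560,420,1.4,'w14c',1.2)"
```

```text
32.0 [0.557  0.1405 0.1123] jaw deg -84.15196590353499 [-0.0006 -0.854  -2.2405] 0.28283649997863347
moved [ 0.0003 -0.002  -0.    ]
```

View pics/w14c.png

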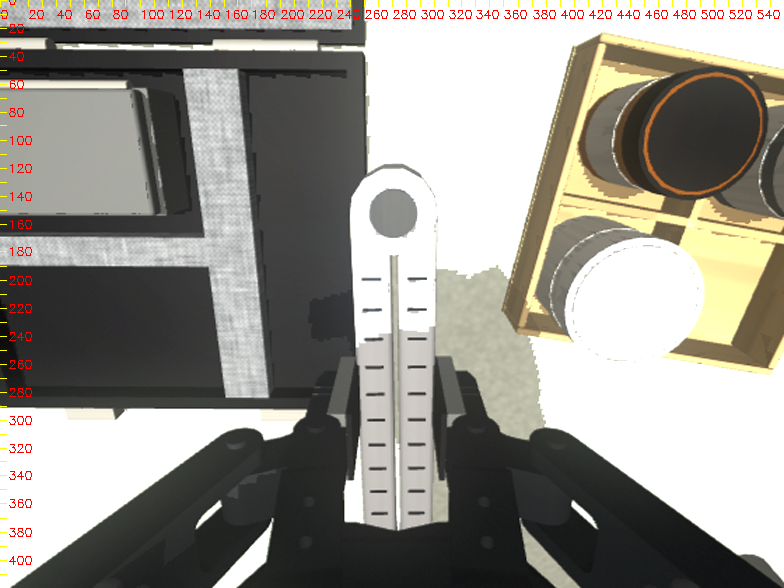

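```bash
python3 - <<'E'
from h import *
Q=P("w14");k=1/1.4
p=pw("wrist",393.5*k,213*k,.1228,Q); print("piv",p, np.linalg.norm(p[:2]-Q[0][:2]), (p-Q[0])[:2])
for n,(u,v) in dict(farright=(364,52),rib_far=(239,69),rib_near=(272,397),rib_far_l=(184,69),case_farwall_in=(346,70),nearedge=(240,407)).items(): print(n,pw("wrist",u*k,v*k,.016,Q)[:2])
E
```

```text
piv [0.6178 0.1479 0.1228] 0.06123944268485593 [0.0608 0.0074]
farright [0.6745 0.1684]
rib_far [0.6611 0.2272]
rib_near [0.4823 0.2085]
rib_far_l [0.6584 0.2533]
case_farwall_in [0.6659 0.1763]
nearedge [0.4732 0.2277]
```

Emit:
carry_out --increments '[[[0.47,1,0],[0,0,0]],[[0.47,1,0],[0,0,0]],[[0,0.2,-0.8],[0,0,0]],[[0,0,-0.8],[0,0,0]],[[0,0,-0.5],[0,0,0]]]'

```text
clock: 32.47
tool_pos: [0.5806, 0.1919, 0.0582]
eef_rot: [[0.995, 0.097, -0.002], [0.097, -0.995, -0.001], [-0.003, 0.001, -1.0]]
wrist_force: [-0.5, -1.0, -2.7]
width: 0.283
```

Emit:
carry_out --increments '[[[0,0,-0.3],[0,0,0]],[[0,0,0],[0,0,0]],[[0,0,0],[0,0,0]]]'

```text
clock: 32.72
tool_pos: [0.5816, 0.1921, 0.0532]
eef_rot: [[0.995, 0.097, -0.0], [0.097, -0.995, -0.0], [-0.0, 0.0, -1.0]]
wrist_force: [0.1, -0.3, -2.5]
width: 0.283
```

Emit:
carry_out --increments '[[[-0.04,0.08,-0.6],[0,0,0]],[[0,0,-0.5],[0,0,0]],[[0,0,-0.2],[0,0,0]],[[0,0,0],[0,0,0]],[[0,0,0],[0,0,0]]]'

```text
clock: 33.13
tool_pos: [0.5805, 0.195, 0.0207]
eef_rot: [[0.995, 0.098, -0.0], [0.098, -0.995, -0.0], [-0.0, 0.0, -1.0]]
wrist_force: [-0.2, -0.2, -1.9]
width: 0.285
```

Emit:
carry_out --increments '[[[0,0,-0.12],[0,0,0]],[[0,0,0],[0,0,0]],[[0,0,0],[0,0,0]]]'

```text
clock: 33.38
tool_pos: [0.5807, 0.1953, 0.018]
eef_rot: [[0.995, 0.098, 0.001], [0.098, -0.995, 0.0], [0.001, -0.0, -1.0]]
wrist_force: [-0.1, 0.6, -2.6]
width: 0.286
```

Emit:
carry_out --increments '[[[0,0,0],[0,0,0]],[[0,0,0],[0,0,0]],[[0,0,0.6],[0,0,0]],[[-0.6,0,1],[0,0,0]],[[-0.6,0,1],[0,0,0]]]' --claw 0.5

```text
clock: 33.8
tool_pos: [0.5501, 0.1949, 0.0828]
eef_rot: [[0.995, 0.097, -0.001], [0.097, -0.995, -0.0], [-0.001, -0.0, -1.0]]
wrist_force: [0.6, -0.1, 1.3]
width: 0.501
```

Emit:
carry_out --increments '[[[-0.8,0,1],[0,0,0]],[[-0.8,0,1],[0,0,0]],[[-0.4,0,0.3],[0,0,0]],[[0,0,0],[0,0,0]],[[0,0,0],[0,0,0]]]'

```text
clock: 34.22
tool_pos: [0.501, 0.1953, 0.1411]
eef_rot: [[0.995, 0.098, 0.003], [0.098, -0.995, 0.0], [0.003, 0.0, -1.0]]
wrist_force: [-0.5, -0.6, 0.5]
width: 0.502
```

```bash
python3 st.py; python3 -c "
from h import *
lookw('w15'); crop('w15',0,0,560,420,1.4,'w15c',1.2)
rect('w15',.575,.194,.1,.024,.034)"
```

```text
34.2167 [0.501  0.1953 0.1411] jaw deg -84.3555006155955 [-0.5471 -0.5712  0.4714] 0.501533674041184
moved [-0.0001 -0.0004 -0.001 ]
w15 n 7153 c [0.5673 0.2361] mean [0.581  0.2002 0.0283] size [108.8496 153.9031] long dir deg 6.705195903778076 z [0.0268 0.0282 0.0301]
```

View pics/w15c.png

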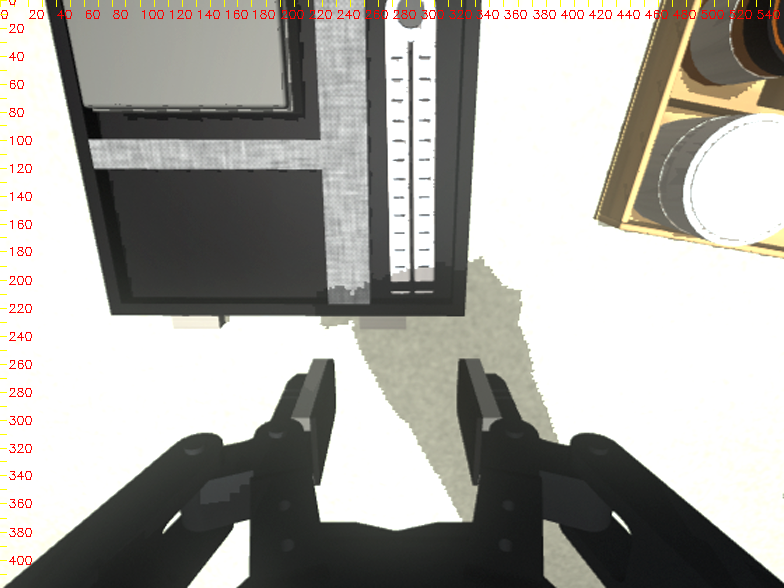

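```bash
python3 - <<'E'
from h import *
look("top","t8"); crop("t8",290,210,400,300,7,"t8c")
rect("t8",.41,-.31,.07,.03,.045); rect("t7",.41,-.31,.07,.03,.045); circ("t8",.32,-.345,.05,.055,.08)
E
```

```text
t8 n 668 c [ 0.3955 -0.3133] mean [ 0.4024 -0.3171  0.0344] size [ 77.9018 103.0536] long dir deg 69.22074127197266 z [0.0308 0.0343 0.0381]
t7 n 658 c [ 0.3965 -0.3144] mean [ 0.4025 -0.3165  0.0343] size [ 76.4218 107.4633] long dir deg 66.22161865234375 z [0.031  0.0343 0.0379]
t8 259 circle [ 0.321  -0.3393] r mm 26.11183738708496 mean [ 0.3208 -0.3386  0.0639]
```

View pics/t8c.png

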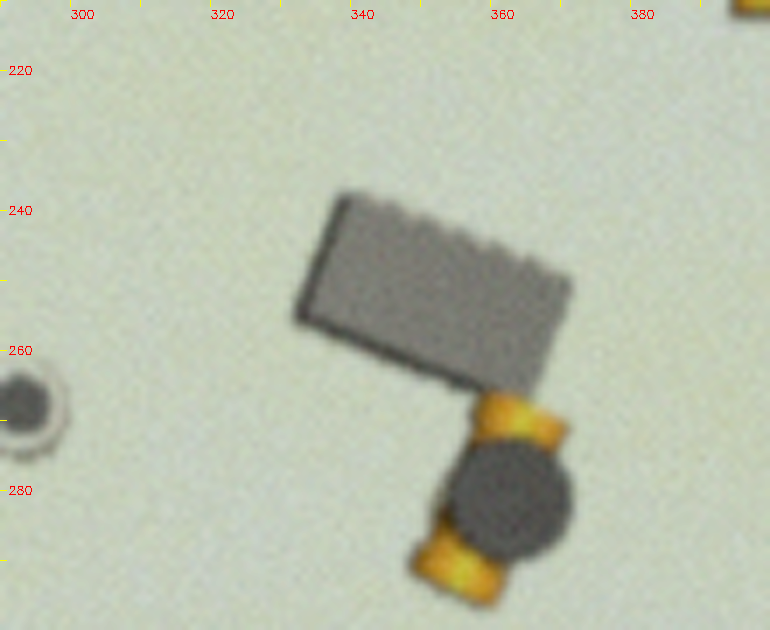

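Emit:
carry_out --increments '[[[0,-1,0],[0,0,0.5]],[[-0.1,-1,0],[0,0,0.5]],[[-0.1,-1,0],[0,0,0.5]],[[-0.1,-1,0],[0,0,0.5]],[[-0.1,-1,0],[0,0,0.5]]]' --claw 1

```text
clock: 34.73
tool_pos: [0.4903, 0.0686, 0.1388]
eef_rot: [[0.935, 0.354, -0.002], [0.354, -0.935, 0.0], [-0.002, -0.001, -1.0]]
wrist_force: [0.5, -0.4, -0.4]
width: 1.001
```

Emit:
carry_out --increments '[[[-0.2,-1,0],[0,0,0.5]],[[-0.2,-1,0],[0,0,0.5]],[[-0.2,-1,0],[0,0,0.5]],[[-0.2,-1,0],[0,0,0.5]],[[-0.2,-1,0],[0,0,0.5]]]'

```text
clock: 35.15
tool_pos: [0.465, -0.0564, 0.1389]
eef_rot: [[0.812, 0.584, -0.002], [0.584, -0.812, 0.001], [-0.001, -0.002, -1.0]]
wrist_force: [-0.5, -0.1, 0.2]
width: 0.993
```

Emit:
carry_out --increments '[[[-0.2,-1,0],[0,0,0.5]],[[-0.2,-1,0],[0,0,0.5]],[[-0.2,-1,0],[0,0,0.5]],[[-0.2,-1,0],[0,0,0.5]],[[-0.2,-1,0],[0,0,0.5]]]'

```text
clock: 35.57
tool_pos: [0.4399, -0.1814, 0.1389]
eef_rot: [[0.633, 0.774, -0.002], [0.774, -0.633, 0.001], [-0.001, -0.002, -1.0]]
wrist_force: [0.4, -0.3, -0.1]
width: 1.004
```

Emit:
carry_out --increments '[[[-0.3,-1,0],[0,0,0.6]],[[-0.3,-1,0],[0,0,0.6]],[[-0.3,-1,0],[0,0,0.6]],[[-0.3,-1,0],[0,0,0.6]],[[-0.3,-1,0],[0,0,0.6]]]'

```text
clock: 35.98
tool_pos: [0.4021, -0.3064, 0.1387]
eef_rot: [[0.362, 0.932, -0.002], [0.932, -0.362, 0.001], [0.0, -0.002, -1.0]]
wrist_force: [-0.2, -0.2, -0.3]
width: 1.006
```

Emit:
carry_out --increments '[[[-0.2,-1,0],[0,0,0]],[[-0.2,-1,0],[0,0,0]],[[0,-0.8,0],[0,0,0]],[[0,0,0],[0,0,0]],[[0,0,0],[0,0,0]]]'

```text
clock: 36.4
tool_pos: [0.3921, -0.376, 0.1384]
eef_rot: [[0.367, 0.93, -0.002], [0.93, -0.367, 0.001], [0.001, -0.003, -1.0]]
wrist_force: [0.2, 0.4, 0.1]
width: 1.001
```

```bash
python3 st.py; python3 -c "
from h import *
lookw('w16'); crop('w16',0,0,560,420,1.4,'w16c',1.2)
rect('w16',.405,-.317,.07,.032,.042)"
```

```text
36.4 [ 0.3921 -0.376   0.1384] jaw deg -21.539841588829184 [0.1964 0.4417 0.0687] 1.0007993410339038
moved [0.0006 0.0013 0.0002]
w16 n 11506 c [ 0.3891 -0.3167] mean [ 0.4025 -0.3143  0.0361] size [ 86.0367 117.2667] long dir deg 67.52915954589844 z [0.0347 0.0361 0.0375]
```

View pics/w16c.png

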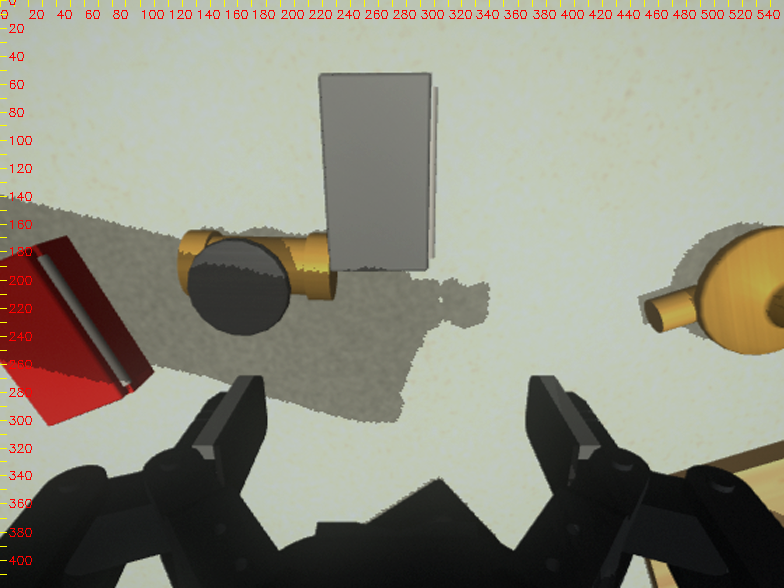

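```bash
python3 - <<'E'
from h import *
Q=P("w16");k=1/1.4
a=np.array([pw("wrist",u*k,v*k,.036,Q)[:2] for u,v in [(319,74),(431,73.5),(428,270),(330,270)]]); print(a,a.mean(0))
for i in range(4): d=a[(i+1)%4]-a[i]; print(np.linalg.norm(d),np.degrees(np.arctan2(d[1],d[0])))
for h in(.03,.04,.05): print("valve flange corner",pw("wrist",306*k,232*k,h,Q)[:2])
E
```

```text
[[ 0.398  -0.2586]
 [ 0.4493 -0.2786]
 [ 0.4132 -0.3723]
 [ 0.362  -0.3522]] [ 0.4056 -0.3154]
0.05504178607584171 -21.25555649453219
0.10042650124939631 -111.02119929531017
0.05500498915521033 158.5847802437957
0.10027338154560571 69.00030640364245
valve flange corner [ 0.3571 -0.3284]
valve flange corner [ 0.3597 -0.3272]
valve flange corner [ 0.3623 -0.3261]
```

Emit:
carry_out --increments '[[[0.2,0.9,0],[0,0,0]],[[0.2,0.9,0],[0,0,0]],[[0.2,0.8,-0.5],[0,0,0]],[[0,0,-1],[0,0,0]],[[0,0,-1],[0,0,0]]]'

```text
clock: 36.87
tool_pos: [0.4098, -0.3073, 0.0776]
eef_rot: [[0.36, 0.933, 0.002], [0.933, -0.36, -0.0], [0.0, 0.002, -1.0]]
wrist_force: [0.5, -1.4, -0.5]
width: 0.996
```

Emit:
carry_out --increments '[[[0,0,-1],[0,0,0]],[[0,0,0],[0,0,0]],[[0,0,0],[0,0,0]]]'

```text
clock: 37.12
tool_pos: [0.4074, -0.3081, 0.0516]
eef_rot: [[0.363, 0.932, -0.003], [0.932, -0.363, 0.003], [0.001, -0.004, -1.0]]
wrist_force: [0.7, -0.0, 0.7]
width: 0.999
```

```bash
python3 st.py; python3 -c "
from h import *
lookw('w17'); crop('w17',0,0,560,420,1.4,'w17c',1.2)"
```

```text
37.1167 [ 0.4074 -0.3081  0.0516] jaw deg -21.283580041407184 [ 0.682  -0.0196  0.6606] 0.9990984607759085
moved [ 0.001  -0.001   0.0015]
```

View pics/w17c.png

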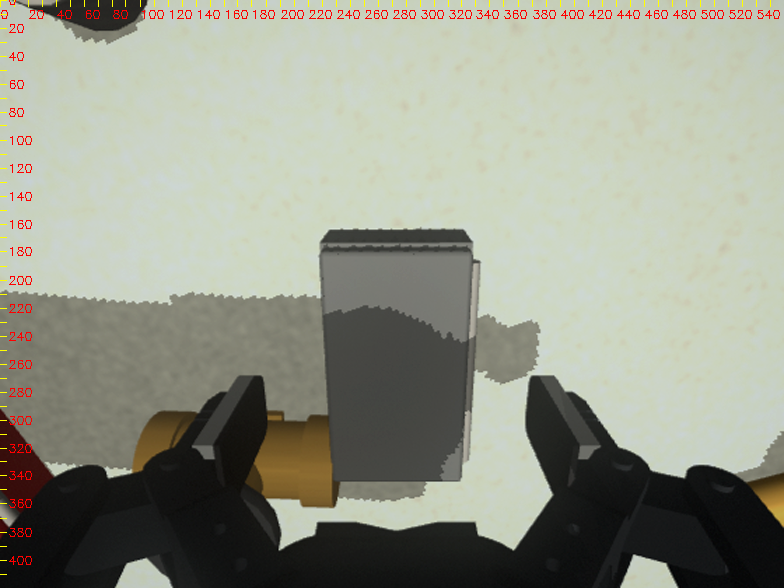

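Emit:
carry_out --increments '[[[0,0,-0.7],[0,0,0]],[[0,0,-0.6],[0,0,0]],[[0,0,-0.2],[0,0,0]],[[0,0,0],[0,0,0]],[[0,0,0],[0,0,0]]]'

```text
clock: 37.58
tool_pos: [0.4087, -0.3101, 0.0164]
eef_rot: [[0.364, 0.931, 0.001], [0.931, -0.364, -0.001], [-0.0, 0.001, -1.0]]
wrist_force: [0.5, -0.4, -0.2]
width: 0.996
```

Emit:
carry_out --increments '[[[0,0,-0.1],[0,0,0]],[[0,0,0],[0,0,0]],[[0,0,0],[0,0,0]],[[0,0,0],[0,0,0]],[[0,0,0],[0,0,0]]]' --claw 0 --squeeze 45

```text
clock: 38.0
tool_pos: [0.4085, -0.3101, 0.0136]
eef_rot: [[0.365, 0.931, 0.001], [0.931, -0.365, -0.001], [-0.0, 0.001, -1.0]]
wrist_force: [-2.1, 1.8, 6.5]
width: 0.664
```

Emit:
carry_out --increments '[[[0,0,0.5],[0,0,0]],[[0,0,1],[0,0,0]],[[0,0.3,1],[0,0,0]],[[0.2,0.8,1],[0,0,0]],[[0.2,1,0.8],[0,0,0.3]]]'

```text
clock: 38.42
tool_pos: [0.4177, -0.2585, 0.122]
eef_rot: [[0.339, 0.941, 0.001], [0.941, -0.339, -0.001], [-0.001, 0.001, -1.0]]
wrist_force: [1.8, -0.3, -2.7]
width: 0.661
```

Emit:
carry_out --increments '[[[0.2,1,0],[0,0,0.4]],[[0.2,1,0],[0,0,0.4]],[[0.2,1,0],[0,0,0.4]],[[0.2,1,0],[0,0,0.4]],[[0.2,1,0],[0,0,0.4]]]'

```text
clock: 38.83
tool_pos: [0.4428, -0.131, 0.1203]
eef_rot: [[0.13, 0.992, -0.0], [0.992, -0.13, -0.0], [-0.0, -0.0, -1.0]]
wrist_force: [-0.6, 0.4, -2.8]
width: 0.664
```

Emit:
carry_out --increments '[[[0.2,1,0],[0,0,0.4]],[[0.2,1,0],[0,0,0.4]],[[0.2,1,0],[0,0,0.4]],[[0.2,1,0],[0,0,0.4]],[[0.2,1,0],[0,0,0.4]]]'

```text
clock: 39.25
tool_pos: [0.4678, -0.0061, 0.1203]
eef_rot: [[-0.079, 0.997, -0.0], [0.997, 0.079, -0.0], [-0.0, -0.0, -1.0]]
wrist_force: [0.4, 0.1, -2.9]
width: 0.665
```

Emit:
carry_out --increments '[[[0.2,1,0],[0,0,0.2]],[[0.2,1,0.2],[0,0,0]],[[0.2,1,0.2],[0,0,0]],[[0.2,1,0.2],[0,0,0]],[[0.2,1,0.2],[0,0,0]]]'

```text
clock: 39.67
tool_pos: [0.4928, 0.1188, 0.1404]
eef_rot: [[-0.098, 0.995, -0.0], [0.995, 0.098, -0.0], [-0.0, -0.0, -1.0]]
wrist_force: [1.0, -0.6, -1.8]
width: 0.661
```

Emit:
carry_out --increments '[[[0.2,1,0],[0,0,0]],[[0.2,0.8,0],[0,0,0]],[[0,0,0],[0,0,0]],[[0,0,0],[0,0,0]]]'

```text
clock: 40.0
tool_pos: [0.5025, 0.1641, 0.14]
eef_rot: [[-0.101, 0.995, -0.001], [0.995, 0.101, 0.0], [0.0, -0.001, -1.0]]
wrist_force: [0.3, 0.4, -2.1]
width: 0.661
```

```bash
python3 st.py; python3 -c "
from h import *
lookw('w18'); crop('w18',0,0,560,420,1.4,'w18c',1.2)"
```

```text
40.0 [0.5025 0.1641 0.14  ] jaw deg 5.785758580586187 [ 0.3271  0.4012 -2.125 ] 0.6608099591542902
moved [ 0.0001 -0.0015 -0.0001]
```

View pics/w18c.png

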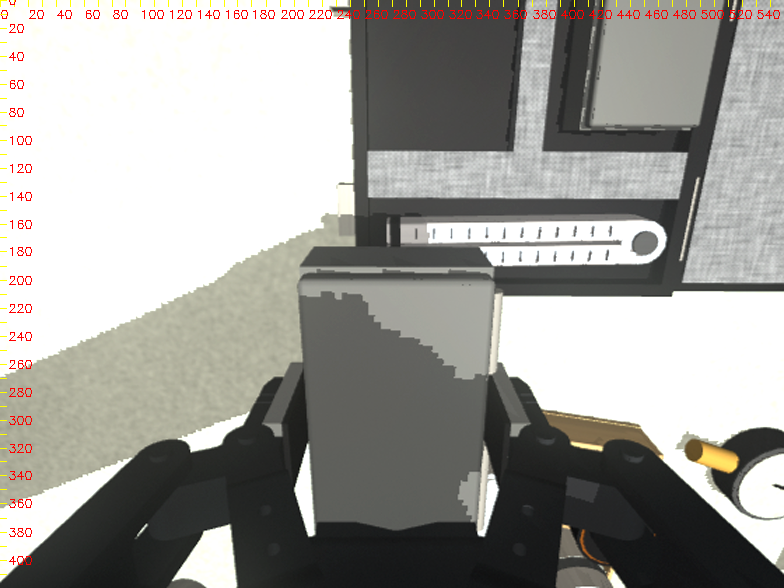

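```bash
python3 - <<'E'
from h import *
Q=P("w18");k=1/1.4
a=pw("wrist",513*k,151*k,.016,Q)[:2];b=pw("wrist",368*k,151*k,.016,Q)[:2]; print(a,b,np.linalg.norm(a-b))
t=np.radians(5.5); x=np.array([np.cos(t),np.sin(t)]);y=np.array([-x[1],x[0]])
print(a-41*x/1e3+65*y/1e3,b+41*x/1e3+65*y/1e3)
E
```

```text
[0.5613 0.2447] [0.4803 0.2364] 0.08147355441989453
[0.5143 0.3055] [0.5149 0.305 ]
```

Emit:
carry_out --increments '[[[0.1,1,0],[0,0,0]],[[0.1,1,0],[0,0,0]],[[0.1,1,0],[0,0,0]],[[0.1,1,-0.3],[0,0,0]],[[0.06,1,-0.7],[0,0,0]]]'

```text
clock: 40.47
tool_pos: [0.5166, 0.2877, 0.1171]
eef_rot: [[-0.095, 0.995, 0.004], [0.995, 0.095, 0.001], [0.0, 0.004, -1.0]]
wrist_force: [2.1, -0.3, -1.8]
width: 0.663
```

Emit:
carry_out --increments '[[[0,0.95,-0.8],[0,0,0]],[[0,0,-0.8],[0,0,0]],[[0,0,-0.6],[0,0,0]],[[0,0,0],[0,0,0]],[[0,0,0],[0,0,0]]]'

```text
clock: 40.88
tool_pos: [0.5144, 0.3095, 0.0594]
eef_rot: [[-0.096, 0.995, -0.002], [0.995, 0.096, -0.002], [-0.002, -0.002, -1.0]]
wrist_force: [-0.7, -0.8, -1.2]
width: 0.662
```

```bash
python3 st.py
```

```text
40.8833 [0.5144 0.3095 0.0594] jaw deg 5.522787221004508 [-0.7289 -0.7891 -1.25  ] 0.6617647820436158
```

Emit:
carry_out --increments '[[[0,0.06,-0.6],[0,0,0]],[[0,0,-0.6],[0,0,0]],[[0,0,-0.3],[0,0,0]],[[0,0,0],[0,0,0]],[[0,0,0],[0,0,0]]]'

```text
clock: 41.3
tool_pos: [0.5151, 0.3125, 0.0235]
eef_rot: [[-0.097, 0.995, 0.001], [0.995, 0.097, 0.0], [0.0, 0.001, -1.0]]
wrist_force: [-0.7, -0.1, -1.7]
width: 0.662
```

Emit:
carry_out --increments '[[[0,0,-0.15],[0,0,0]],[[0,0,-0.05],[0,0,0]],[[0,0,0],[0,0,0]],[[0,0,0],[0,0,0]]]'

```text
clock: 41.63
tool_pos: [0.5146, 0.3131, 0.018]
eef_rot: [[-0.098, 0.995, 0.0], [0.995, 0.098, 0.0], [0.0, 0.0, -1.0]]
wrist_force: [0.0, 0.4, -2.5]
width: 0.658
```

Emit:
carry_out --increments '[[[0,0,0],[0,0,0]],[[0,0,0],[0,0,0]],[[0,0,0.5],[0,0,0]],[[0,0,1],[0,0,0]],[[0,0,1],[0,0,0]]]' --claw 0.85

```text
clock: 42.05
tool_pos: [0.5139, 0.3128, 0.0811]
eef_rot: [[-0.098, 0.995, -0.001], [0.995, 0.098, -0.0], [-0.0, -0.002, -1.0]]
wrist_force: [0.9, -0.0, -0.2]
width: 0.855
```

Emit:
carry_out --increments '[[[0,0,1],[0,0,0]],[[0,-0.9,1],[0,0,0]],[[0.2,-1,1],[0,0,0]],[[0.3,-1,1],[0,0,0]],[[0.3,-1,0.5],[0,0,0]]]'

```text
clock: 42.47
tool_pos: [0.5355, 0.2157, 0.1976]
eef_rot: [[-0.099, 0.995, 0.005], [0.995, 0.099, 0.002], [0.001, 0.005, -1.0]]
wrist_force: [1.2, 0.8, 0.5]
width: 0.849
```

Emit:
carry_out --increments '[[[0.3,-1,0.5],[0,0,0]],[[0.3,-0.5,0],[0,0,0]],[[0,0,0],[0,0,0]],[[0,0,0],[0,0,0]]]'

```text
clock: 42.8
tool_pos: [0.5498, 0.1775, 0.2061]
eef_rot: [[-0.096, 0.995, 0.001], [0.995, 0.096, 0.0], [0.0, 0.001, -1.0]]
wrist_force: [-0.8, 0.4, -0.7]
width: 0.853
```

```bash
python3 st.py; python3 -c "
from h import *
lookw('w19'); crop('w19',0,0,560,420,1.4,'w19c',1.1)
rect('w19',.515,.305,.065,.035,.05);rect('w19',.615,.315,.065,.035,.05)"
```

```text
42.8 [0.5498 0.1775 0.2061] jaw deg 5.520768268927735 [-0.8034  0.4372 -0.6846] 0.853006408344689
moved [-0.0007  0.0013 -0.0004]
w19 n 6381 c [0.5183 0.2954] mean [0.5169 0.2966 0.0401] size [59.3483 78.1335] long dir deg 95.58141803741455 z [0.0388 0.0402 0.0415]
w19 n 6601 c [0.6158 0.3036] mean [0.614  0.3048 0.0401] size [58.5134 80.5252] long dir deg 95.53718757629395 z [0.0387 0.0401 0.0414]
```

View pics/w19c.png

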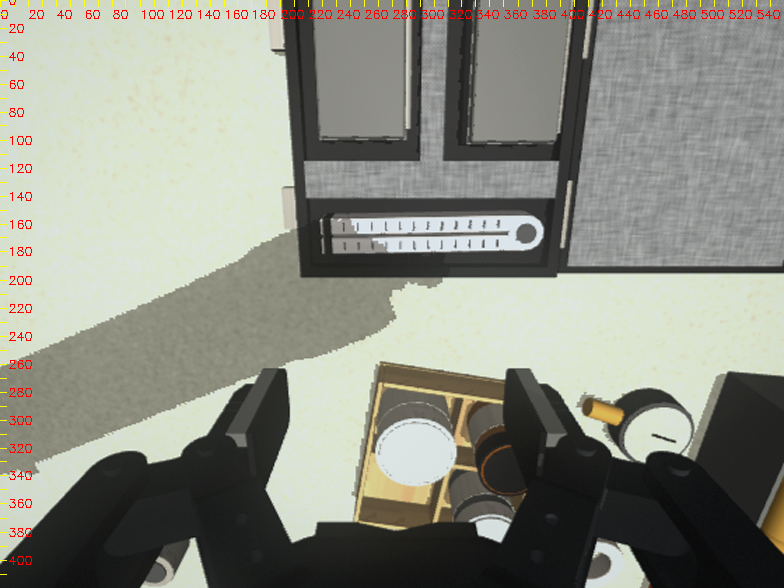

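Emit:
carry_out --increments '[[[0,-1,0],[0,0,0]],[[0,-1,0],[0,0,0]],[[0,-1,0],[0,0,0]],[[0,-1,0],[0,0,0]],[[0,-1,0],[0,0,0]]]'

```text
clock: 43.27
tool_pos: [0.5487, 0.0542, 0.2051]
eef_rot: [[-0.102, 0.995, -0.001], [0.995, 0.102, 0.001], [0.001, -0.001, -1.0]]
wrist_force: [0.2, -0.2, -0.1]
width: 0.857
```

Emit:
carry_out --increments '[[[0,-1,0],[0,0,0]],[[0,-1,0],[0,0,0]],[[0,-1,0],[0,0,0]],[[0,-1,0],[0,0,0]],[[0,-1,0],[0,0,0]]]'

```text
clock: 43.68
tool_pos: [0.5492, -0.0707, 0.2051]
eef_rot: [[-0.101, 0.995, -0.0], [0.995, 0.101, 0.001], [0.001, -0.0, -1.0]]
wrist_force: [0.9, -0.1, 0.3]
width: 0.848
```

Emit:
carry_out --increments '[[[0,-1,0],[0,0,0]],[[0,-1,0],[0,0,0]],[[0,-0.5,0],[0,0,0]],[[0,0,0],[0,0,0]]]'

```text
clock: 44.02
tool_pos: [0.5491, -0.1366, 0.2047]
eef_rot: [[-0.095, 0.995, -0.001], [0.995, 0.095, -0.0], [-0.0, -0.001, -1.0]]
wrist_force: [0.1, 0.4, -1.0]
width: 0.85
```

```bash
python3 - <<'E'
from h import *
look("top","t9"); crop("t9",115,100,295,290,4,"t9c"); look("side","s9")
crop("w19",200,90,410,205,3.7,"w19r",1.0)
rect("w19",.575,.19,.03,.0262,.0305)
W=np.load("w19.npy").reshape(-1,3); W=W[np.isfinite(W).all(1)]
t=np.radians(5.5); x=np.array([np.cos(t),np.sin(t)]);y=np.array([-x[1],x[0]])
L=(W[:,:2]-np.array([.5746,.1940])); a=L@x; b=L@y
m=(abs(a)<.095)&(abs(b)<.025)&(W[:,2]>.024)&(W[:,2]<.032)
print("rule a",a[m].min(),a[m].max(),"b",b[m].min(),b[m].max(),np.median(W[m,2]))
for lo in np.arange(-.08,.08,.02):
    mm=m&(a>lo)&(a<lo+.02)
    if mm.sum(): print(round(lo,2),b[mm].min(),b[mm].max())
for c in [(.6452,-.0379),(.6502,.0319),(.5804,.037)]:
    circ("t9",*c,.036,.06,.08)
E
```

```text
w19 n 1320 c [0.5741 0.1955] mean [0.5744 0.1954 0.0281] size [26.1406 59.5271] long dir deg 7.042373180389404 z [0.0268 0.0281 0.0293]
rule a -0.07979392672280244 0.07979758582585927 b -0.013140121352394072 0.015835063646647274 0.028046017939249754
-0.08 -0.013140121352394072 0.013242458308307711
-0.06 -0.012282982789326087 0.013588183041166603
-0.04 -0.012112508775481836 0.014128633056616378
-0.02 -0.010943119173247376 0.014471956941368562
0.0 -0.010877892921527561 0.014766601916299292
0.02 -0.010933611439308922 0.015293885079233037
0.04 -0.009766959838795289 0.015716224911617522
0.06 -0.00964323257599468 0.015835063646647274
t9 245 circle [ 0.645  -0.0391] r mm 27.290388107299805 mean [ 0.6443 -0.04    0.0662]
t9 216 circle [0.65   0.0308] r mm 24.61599349975586 mean [0.649  0.0304 0.0681]
t9 322 circle [0.5778 0.0363] r mm 30.539209365844727 mean [0.5773 0.0363 0.0645]
```

View pics/t9c.png

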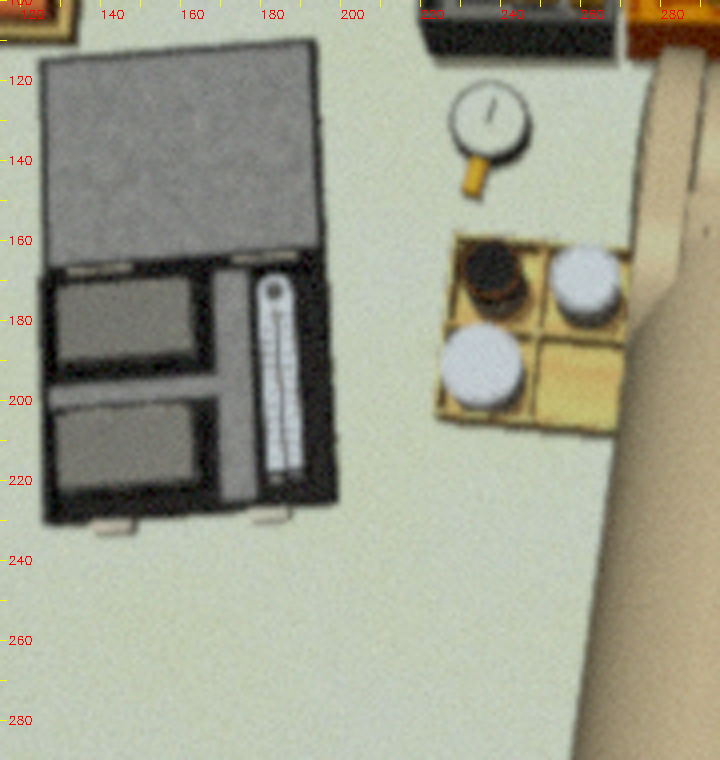

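View pics/s9.png

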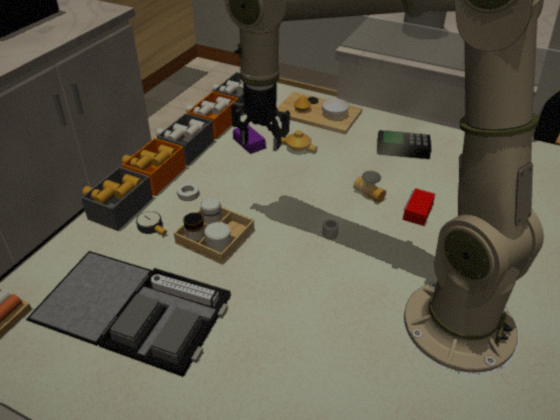

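View pics/w19r.png

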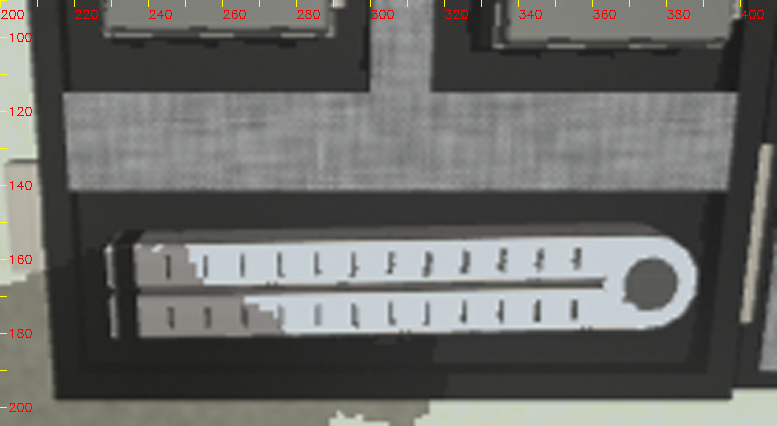

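```bash
python3 -c "
from rig import r
print(r.sense()['clock']); r.close_job()"
```

```text
44.1167
the job is handed in; nothing more can be done
```

The kit is packed and the job was handed in at about 44 s of the 210 s allowed; it gave no verdict.

**What I did**
- **Boxes:** I pushed both lids shut. Box 1 went into the far pocket and box 2 into the near one.
- **Rule:** I squeezed it closed and laid it in the long narrow pocket.
- **Containers:** the pot, jar and tub each stand in their own crate cell. The tin was not on the counter today.

**Last checks, from the wrist and top cameras**
- **Boxes:** both lids lie flat with their tops at 40 mm, so they are shut and on the pocket floor. They sit within about 0.1° of the case direction. The last wrist view cut off the far ends, so I judged their lengthwise position from where I released them and from the top view, in which both lie inside their pockets.
- **Rule:** it is an even 26 mm wide along its length, so closed. Its top is at 28 mm, which puts it on the floor. It is about 2–3 mm off the pocket centre and about 1.5° off its direction.
- **Containers:** all three are within about 3 mm of their cell centres, upright and on the floor.
- **Bystanders:** in the last pictures they were where they started. I compared these by eye only.

**What disagreed or went off plan**
- **Box 2 moved:** it ended up against the gate valve before I picked it up, either from my closing its lid or from a knock. I lifted it away, and the valve looked unmoved afterwards.
- **Camera difference:** the top camera's first reading of the case was about 7 mm off the wrist camera's. I used the wrist readings to place things.

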